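Hang the plating rack on the cell's cathode rail

TASK

Take the plating rack by its black handle off the drip stand and hang it on the notched rail of the plating cell, with both hooks right down in the notches and their tips on the motor side, as they are on the stand; nobody knows quite where the rail has stopped, so rest the hooks lightly on its edge and slide them along until they drop in. Keep the rack level and in the hand until both hooks are home, do not set it down or force it against the cell, then let go. Leave the other things on the bench alone.

Things in the scene. Friction and masses are not known exactly. Their poses are not given: they have to be found in the camera images.
- rack: The plating rack, loose, 0.29 to 0.59 kg: blue 122 x 72 x 3 mm test panel upright in the rack's y-z plane in a wire frame, two copper hooks and one black handle above. z up, y along the handle, x from the hooks' stems to their tips. Origin under mid-panel. At x = 0 nothing stands between z = 82 mm (the frame's top) and the hooks at 130 mm.
- rack_handle (a point): Centre of the black handle bar: 12 mm thick (x), 106 mm long (y), 16 mm high (z), 185 mm above the rack's origin, 55 mm above the undersides of the hooks. Pinch it across its 12 mm thickness from above, near the middle. Axes as the rack's.
- hook_left (a point): Underside of the +y hook, at rack (0, 50, 130) mm, where it rests on a rail; axes as the rack's. A 6 mm round rod: upright stem at x = -18 mm (z = 86 mm up to the handle), straight bight along x from the stem to x = +17 mm, there turned down to the tip. To take it off or put it on, the tips are raised over the rail's top and the rack shifted along x, tips leading on, stems leading off.
- hook_right (a point): Underside of the like -y hook, at rack (0, -50, 130) mm; axes as the rack's.
- hook_tip (a point): Lower end of the +y hook's downturned tip, at rack (17, 50, 120) mm, 10 mm below the hook's underside; axes as the rack's.
- rack_foot (a point): Middle of the panel's lower edge, 2 mm above the rack's origin; 32 mm above the table while the rack hangs.
- stand: The drip stand where the rack hangs at first (fixed): grey tray 180 (x) x 270 (y) mm, 22 mm high, two steel posts at y = +-122 mm carrying a notched copper rail along its y. Origin under the tray's centre, on the table. The rack starts with its hooks in the notches at y = +-50 mm, its axes along the stand's, tips on the +x side.
- stand_rail (a point): Middle of the stand's rail at its top edge, 167 mm above the table; axes as the stand's. Rail 8 mm thick (x), 20 mm high; notches 8 mm wide, 7 mm deep (floor at 160 mm) every 50 mm from its middle.
- cell: The bench plating cell (fixed): empty open white tank 180 (x) x 270 (y) mm, walls 6 mm, rim 125 mm, floor 5 mm high; an anode plate inside its back (+x) wall reaches in to x = 66 mm; gearmotor outside behind it (+x side). Origin under the tank's centre, on the table. Its copper cathode rail runs along y at x = 0. The rack must never be pressed on the cell with 30 N or more.
- cell_rail (a point): Mid-stroke point of the cell's rail (fixed to the tank) at the rail's top edge, 167 mm above the table; axes as the cell's. Rail 8 mm thick (x), 20 mm high, end blocks at y = +-131 mm (tops at 169 mm), notches as on the stand: one at mid-rail and every 50 mm (five in all). The rail has stopped, locked, up to 24 mm along +y or -y from mid-stroke; this is not reported: feel for it. Any two notches 100 mm apart will do.
- jar: small amber screw-lid jar, 48 mm across, 62 mm tall, standing in the gap between the two stations, on the far side; origin under its base. Not to be moved.
- beaker: clear plastic beaker, 56 mm across, 75 mm tall, standing in the gap between the stations, on the robot's side; origin under its base. Not to be moved.
- bottle: white bottle, 68 mm across, 150 mm tall, standing behind the stations; origin under its base. Not to be moved.
- panels: stack of four loose circuit panels, about 80 x 110 x 12 mm, lying behind the stations; origin under it. Not to be moved.
- brush: small cleaning brush lying on the table beyond one station. Not to be moved.
- wrench: wrench lying on the table beyond the other station. Not to be moved.
- screws: grey open three-compartment tray, 70 x 100 x 35 mm, behind the stations; origin under it. Not to be moved.
Not all that is in view belongs to the job. Of the things that look like the rack, the middle-sized one is meant.

How it is judged:
By the outcome, as a careful person would: the job done as asked, in the order asked, and still so for the second after the job is handed in, with the robot touching nothing.
It also fails if it takes over 64 s, if anything falls off the work surface, if the arm or the gripper's body presses on something with over 40 N, if the wrist force passes 120 N, or if a joint passes its speed limit or range.

ROBOT

A 6-joint arm with a two-finger parallel gripper is mounted at the origin on the work surface. World frame = base frame: x ahead of the robot, y to its left, z up, the work surface at z = 0. Lengths are in m, angles in rad, forces in N, time in s.
With the tool pointing down it reaches from about 0.35 to 0.775 m from the base axis. Payload 7.3 kg.
Tool frame: the origin (TCP) lies at the very end of the fingers, on their centre line; the grasp point (between the pads) lies 19 mm behind it; z points along the fingers, x is the direction in which the jaws open and shut, and the axes are right-handed (so a half turn about z gives the same grasp; the last joint's range is limited). The gripper opens to 92 mm and grips with 3 to 60 N. Pads are 19 mm wide; open, the fingers measure 130 mm over their backs; the gripper's body (75 mm by 190 mm) begins 47 mm behind the grasp point.
Start: joints at [1.045, 0.342, 1.524, -0, 1.275, -0.146], TCP at [0.195, 0.488, 0.205] pointing down, gripper open.
Joint ranges: [-2.53, 2.53], [-0.77, 2.02], [0.04, 2.7], [-1, 4.14], [0.28, 2.66], [-3.11, 3.11]. Speed limits (rad/s): [2.57, 2.57, 3.14, 3.14, 3.14, 3.14].

INTERFACE

Orientations are given as [roll, pitch, yaw] about the fixed x, y, z axes, in that order (R = Rz(yaw) Ry(pitch) Rx(roll)).
In Python, from cell import observe, read_camera, camera_params, hand_in gives the robot as it stands.
- The arm moves only by the tool apply_moves, never from a script. Its argument "increments" is a list of rows, each an object with "grip": the opening, from 0 (shut) to 1 (fully open); "linear": the shift along the world's x, y, z in mm, a list of three; "turn": the turn, a rotation vector about the world's x, y, z in units of 6 degrees (1.0 is 6 degrees), a list of three. A call has 1 to 10 rows; each row is the pose to reach, as a shift and turn from the pose commanded when the call began; what a row does not reach only later rows make up. A row lasts 1/10 s, in which the tool goes at most 50 mm and 8.59 degrees, less where a joint would pass 70% of its speed; a pose out of reach is approached as far as the arm can. A call with a gripper value outside its range is refused whole. The fingers move at their own pace and stop on an object; "grip_force" is the grip in N (left out, the last holds). Time passes only in rows, so rows that repeat a pose let the fingers close. It gives the time, the measured TCP pose, the force and the opening at its end, in the units of the state.
- observe(): the state, without advancing time (a new reading comes with each control period).
- read_camera(name): name is "scene" or "top" or "wrist"; returns the picture (480x640x3 uint8, red, green, blue); there is no depth.
- camera_params(name): a dict with "camera_matrix" (3x3 intrinsics, pixels), "world_to_cam" (4x4, takes a point from world to camera coordinates); the wrist camera has in their place "hand_eye" (4x4, takes a point from camera to tool coordinates, whose origin is the TCP and whose axes are the tool frame's). Camera axes: x right, y up, looking along -z (the intrinsics and any distortion apply to the point x, -y, -z); pixel columns grow to the right and rows downward; lengths in m; the calibration is good to about 2 mm. A picture is of the moment at which its call begins: read the wrist's pose just before it. camera_params takes no time and is no camera call.
- hand_in(): hands the job in, once; it reports no verdict.
The state is a dict: "time": time; "qpos": joint angles; "qvel": joint speeds; "joint_efforts": joint torques, N m; "tool_pos": TCP position; "tool_rot": TCP orientation; "contact_force": force on the tool from outside, world axes, zero at the start; "torque": the same for the moment, N m; "opening": finger opening in m.
Only numpy, scipy, OpenCV 4.12 (cv2) and the standard library are available. Lean on these libraries where they do the work, as an engineer would, in place of code of your own. Each camera call takes 0.05 s, during which the arm holds its last target.

## Working session

There is one attempt and no reset: what is moved stays moved. The work goes in short steps, Python scripts to look and compute and a tool call to move; the robot and the scene stay as the last step left them, time stands still between calls to the robot, and variables do not carry over. Pictures are saved under pics/ and viewed, and the job is handed in when it is done.

Besides the shell and the picture viewer there is one more tool, called after ">>>" in YAML: its name, and indented under it one key for each argument. apply_moves: Moves the arm, as the interface text tells. Its arguments: {"type":"object","properties":{"increments":{"type":"array","items":{"type":"object","properties":{"grip":{"type":"number"},"linear":{"type":"array","items":{"type":"number"}},"turn":{"type":"array","items":{"type":"number"}}}}},"grip_force":{"type":"number"}},"required":["increments"]}

```bash
ls; mkdir -p pics; python3 - <<'E'
from cell import *
import cv2
for n in ["scene","top"]:
    cv2.imwrite(f"pics/{n}0.png",read_camera(n)[:,:,::-1])
    p=camera_params(n);print(n,p)
print(camera_params("wrist"));print(observe())
E
```

```text
pics
scene {'camera_matrix': array([[506.75592159,   0.        , 321.36702155],
       [  0.        , 506.75592159, 235.20193557],
       [  0.        ,   0.        ,   1.        ]]), 'world_to_cam': array([[-0.21028141,  0.97745759,  0.01893124,  0.09724713],
       [-0.738254  , -0.17145627,  0.65236782,  0.2240173 ],
       [ 0.64090776,  0.12320476,  0.75766604, -1.70617707],
       [ 0.        ,  0.        ,  0.        ,  1.        ]])}
top {'camera_matrix': array([[578.82290177,   0.        , 320.51088518],
       [  0.        , 578.82290177, 242.21623149],
       [  0.        ,   0.        ,   1.        ]]), 'world_to_cam': array([[ 0.02611107, -0.99963008, -0.00761078, -0.00278694],
       [ 0.98830832,  0.0246698 ,  0.1504595 , -0.45030609],
       [-0.15021609, -0.01145045,  0.98858688, -1.89503702],
       [ 0.        ,  0.        ,  0.        ,  1.        ]])}
{'camera_matrix': array([[404.63086327,   0.        , 314.38184163],
       [  0.        , 404.63086327, 234.57514742],
       [  0.        ,   0.        ,   1.        ]]), 'hand_eye': array([[ 9.99999486e-01, -6.02
[... 272 characters left out ...]
000000e+00,
         1.00000000e+00]])}
{'time': 0.1, 'qpos': array([ 1.04498314e+00,  3.42674238e-01,  1.52491264e+00, -4.32331476e-05,
        1.27536183e+00, -1.46011668e-01]), 'qvel': array([-0.00117065, -0.00109402, -0.00284647,  0.00034618, -0.00022271,
       -0.00167875]), 'joint_efforts': array([ 1.28996486e-03, -4.32003129e+01, -2.44697410e+01,  7.19611812e-02,
        5.26505650e-02, -4.76084111e-06]), 'tool_pos': array([0.19444292, 0.48725786, 0.20470655]), 'tool_rot': array([-3.14143626e+00,  1.34764334e-03,  1.19100753e+00]), 'contact_force': array([ 0.51446741, -0.59588255,  0.24038131]), 'torque': array([-0.02603466,  0.03284979, -0.00656807]), 'opening': 0.09187465792000005}
```

View pics/scene0.png

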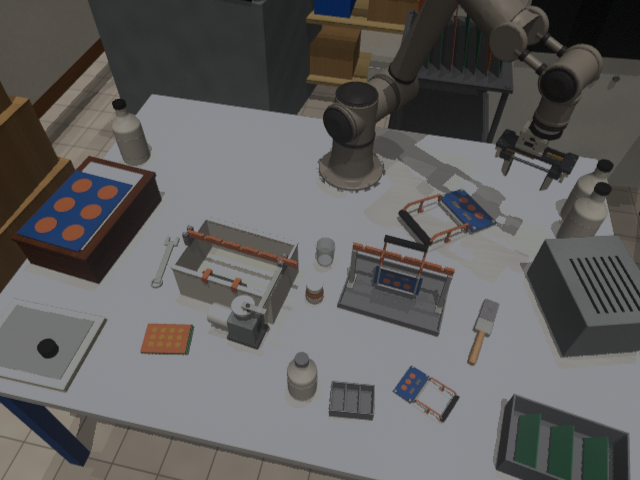

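View pics/top0.png

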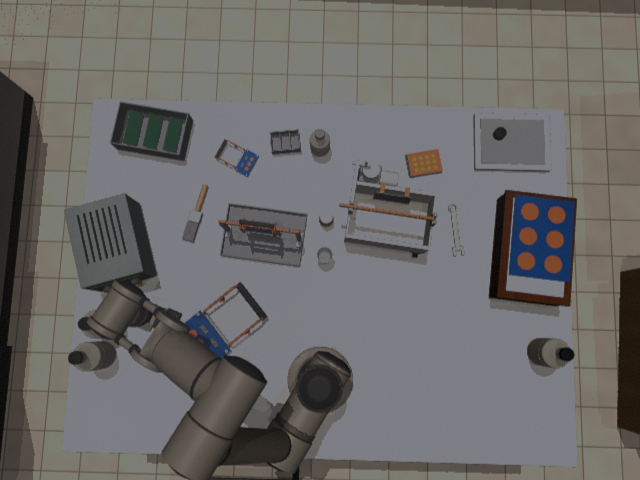

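Things that look like the rack, in scene pixels:
- A lying rack at (445,215), the largest.
- One hanging on the stand at (402,265).
- A small lying one at (425,392).

The hanging one is middle-sized and sits on the stand, so it fits. I'll enlarge it to confirm.

```bash
python3 - <<'E'
import cv2
a=cv2.imread("pics/scene0.png");b=cv2.imread("pics/top0.png")
cv2.imwrite("pics/c1.png",cv2.resize(a[225:335,330:465],None,fx=5.5,fy=5.4,interpolation=3))
cv2.imwrite("pics/c2.png",cv2.resize(a[215:350,165:305],None,fx=4.4,fy=4.4,interpolation=3))
cv2.imwrite("pics/c3.png",cv2.resize(b[155:275,210:450],None,fx=3.3,fy=3.3,interpolation=3))
E
```

```text
(no output)
```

View pics/c1.png

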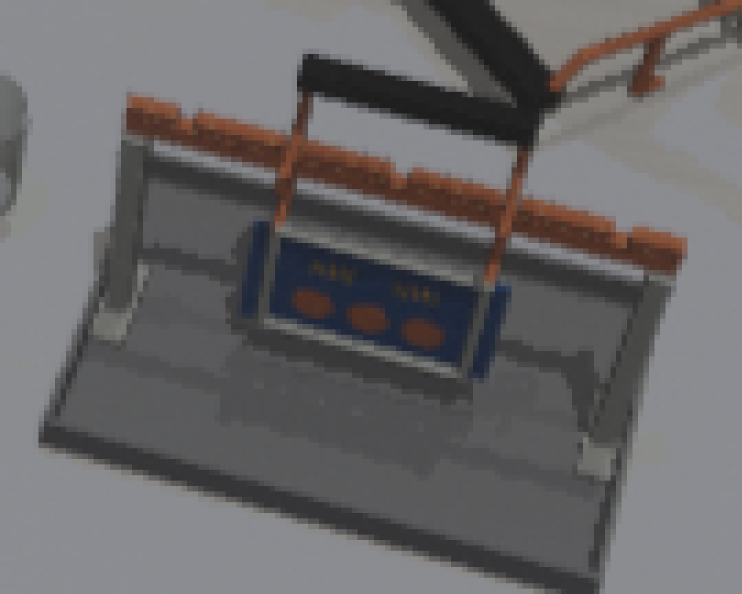

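View pics/c2.png

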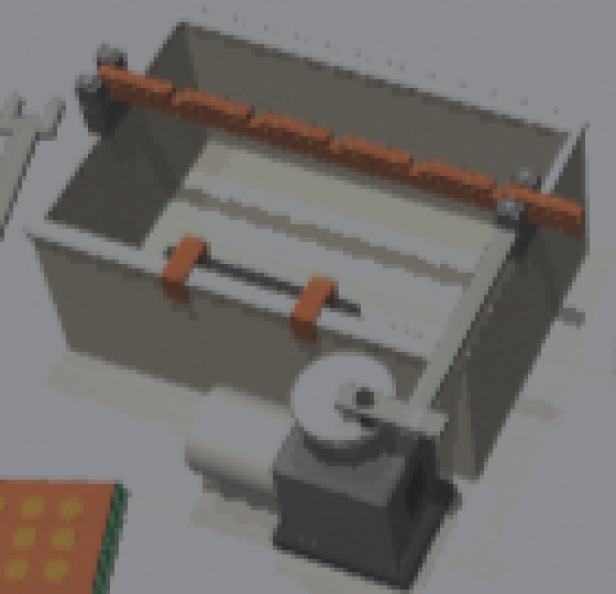

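View pics/c3.png

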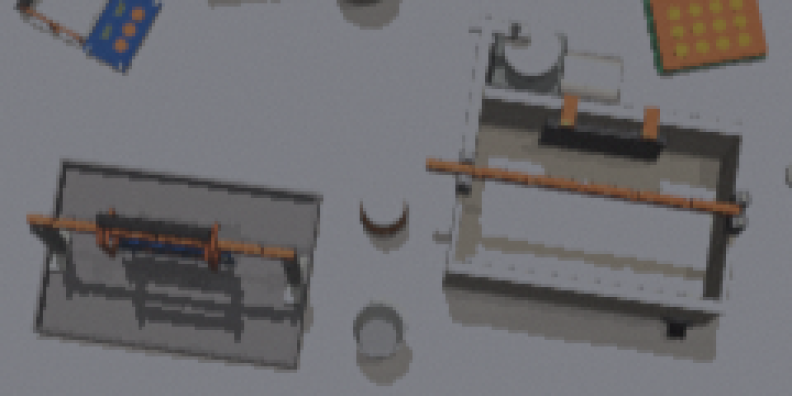

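Crop 1 shows the hanging rack: black handle over the copper rail, stems passing in front of the rail on the far (camera) side. Which side the tips are on matters, so I'll compute the geometry next.

```bash
cat > h.py <<'E'
import numpy as np,cv2
from cell import *
from scipy.spatial.transform import Rotation as R
def mats(n):
    p=camera_params(n);K=p["camera_matrix"]
    if n=="wrist":
        o=observe();T=np.eye(4);T[:3,:3]=R.from_euler("xyz",o["tool_rot"]).as_matrix();T[:3,3]=o["tool_pos"]
        W=np.linalg.inv(T@p["hand_eye"])
    else: W=p["world_to_cam"]
    return K,W
def proj(KW,P):
    K,W=KW;P=np.atleast_2d(P);c=P@W[:3,:3].T+W[:3,3];c=c*[1,-1,-1];q=c@K.T;return q[:,:2]/q[:,2:]
def back(KW,uv,z):
    K,W=KW;uv=np.atleast_2d(uv);d=np.c_[uv,np.ones(len(uv))]@np.linalg.inv(K).T*[1,-1,-1]
    C=-W[:3,:3].T@W[:3,3];d=d@W[:3,:3];s=(z-C[2])/d[:,2];return C+s[:,None]*d
E
python3 - <<'E'
from h import *
np.set_printoptions(precision=4,suppress=True)
T=mats("top");S=mats("scene")
print("Ctop",-T[1][:3,:3].T@T[1][:3,3])
f=lambda l:np.array(l)/3.3+[210,155]
print("tray top",back(T,f([(63,162),(320,197),(300,368),(37,333)]),.022))
print("srail",back(T,f([(30,218),(295,255)]),.167))
print("handle",back(T,f([(98,216),(215,236)]),.223))
g=lambda l:np.array(l)/[5.5,5.4]+[330,225]
print("scene srail",back(S,g([(128,96),(686,238)]),.167))
print("scene handle top ends",back(S,g([(302,58),(540,120)]),.223))
print("scene tray corners",back(S,g([(42,432),(600,590)]),.022))
print("cell rail top",back(T,f([(428,160),(740,208)]),.167))
print("cell rim ",back(T,f([(485,90),(742,135),(722,310),(445,282)]),.125))
k=lambda l:np.array(l)/4.4+[165,215]
print("cell rail scene",back(S,k([(100,68),(583,205)]),.167))
print("cell rim scene",back(S,k([(180,22),(588,125),(30,232),(475,375)]),.125))
E
```

```text
Ctop [ 0.1604 -0.0134  1.9411]
tray top [[0.5751 0.3223 0.022 ]
 [0.5449 0.0571 0.022 ]
 [0.3685 0.072  0.022 ]
 [0.3974 0.3398 0.022 ]]
srail [[0.4889 0.3255 0.167 ]
 [0.4597 0.0736 0.167 ]]
handle [[0.4819 0.2525 0.223 ]
 [0.466  0.1446 0.223 ]]
scene srail [[0.4587 0.0781 0.167 ]
 [0.485  0.3322 0.167 ]]
scene handle top ends [[0.4667 0.153  0.223 ]
 [0.4792 0.2577 0.223 ]]
scene tray corners [[0.5555 0.0631 0.022 ]
 [0.5841 0.3287 0.022 ]]
cell rail top [[ 0.5542 -0.0497  0.167 ]
 [ 0.5151 -0.3451  0.167 ]]
cell rim  [[ 0.6347 -0.1047  0.125 ]
 [ 0.5958 -0.3551  0.125 ]
 [ 0.4235 -0.3354  0.125 ]
 [ 0.444  -0.0694  0.125 ]]
cell rail scene [[ 0.5138 -0.3409  0.167 ]
 [ 0.5483 -0.0442  0.167 ]]
cell rim scene [[ 0.4344 -0.3286  0.125 ]
 [ 0.4579 -0.0642  0.125 ]
 [ 0.6062 -0.3539  0.125 ]
 [ 0.6431 -0.0818  0.125 ]]
```

```bash
python3 - <<'E'
from h import *
T=mats("top");S=mats("scene")
a=cv2.imread("pics/scene0.png");b=cv2.imread("pics/top0.png")
out=[]
for yaw in (-6.6,173.4):
    r=R.from_euler("z",yaw,degrees=True).as_matrix();o=np.array([.473,.202,.03])
    segs=[]
    for y in (50,-50):
        segs+=[((-18,y,86),(-18,y,185)),((-18,y,133),(17,y,133)),((17,y,133),(17,y,120))]
    segs+=[((0,-53,185),(0,53,185)),((0,-61,2),(0,61,2)),((0,-61,74),(0,61,74))]
    for im,M,(x0,x1,y0,y1),s in((a,S,(360,440,225,305),5),(b,T,(230,290,205,265),5)):
        c=cv2.resize(im[y0:y1,x0:x1],None,fx=s,fy=s,interpolation=2)
        for p,q in segs:
            u=proj(M,np.array([p,q])/1000@r.T+o);u=((u-[x0,y0]+.5)*s).astype(int)
            cv2.line(c,tuple(map(int,u[0])),tuple(map(int,u[1])),(0,255,0),1)
        out.append(cv2.resize(c,(400,300)) if 0 else cv2.copyMakeBorder(c,0,400-c.shape[0],0,400-c.shape[1],0))
im=np.vstack([np.hstack(out[:2]),np.hstack(out[2:])]);cv2.imwrite("pics/ov.png",cv2.resize(im,(600,600)))
E
```

```text
(no output)
```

View pics/ov.png

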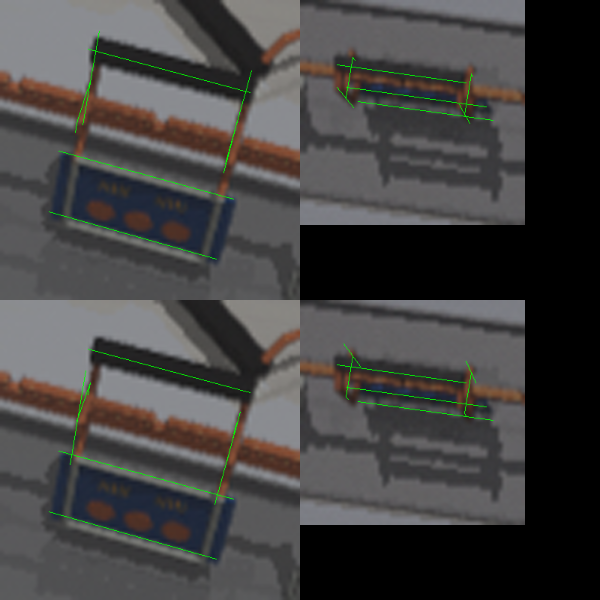

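>>> apply_moves:
  increments:
    - {"grip":1,"linear":[0,-10,40]}
    - {"grip":1,"linear":[30,-50,75],"turn":[0,0,0.5]}
    - {"grip":1,"linear":[55,-90,75],"turn":[0,0,1]}
    - {"grip":1,"linear":[80,-130,75],"turn":[0,0,1.5]}
    - {"grip":1,"linear":[105,-170,75],"turn":[0,0,2]}
    - {"grip":1,"linear":[130,-205,75],"turn":[0,0,2.4]}
    - {"grip":1,"linear":[155,-240,75],"turn":[0,0,2.4]}
    - {"grip":1,"linear":[175,-270,75],"turn":[0,0,2.4]}
    - {"grip":1,"linear":[186,-287,75],"turn":[0,0,2.4]}
    - {"grip":1,"linear":[186,-287,75],"turn":[0,0,2.4]}

```text
schema error: expected keys grip, linear, turn
```

```bash
python3 - <<'E'
from h import *
M=mats("wrist");np.savez("w1.npz",K=M[0],W=M[1]);cv2.imwrite("pics/w1.png",read_camera("wrist")[:,:,::-1])
cv2.imwrite("pics/top1.png",read_camera("top")[:,:,::-1])
print(observe())
E
```

```text
{'time': 0.2, 'qpos': array([ 1.04500260e+00,  3.42469375e-01,  1.52459470e+00,  1.05501155e-06,
        1.27541269e+00, -1.45975918e-01]), 'qvel': array([ 0.00071675, -0.00203495, -0.0028541 ,  0.00191336, -0.00181199,
       -0.00018629]), 'joint_efforts': array([ 6.80024623e-04, -4.31086206e+01, -2.44156927e+01,  7.15720863e-02,
        5.38941426e-02, -8.55494091e-05]), 'tool_pos': array([0.19449316, 0.48739322, 0.2049239 ]), 'tool_rot': array([-3.14146305e+00,  8.74567242e-04,  1.19097826e+00]), 'contact_force': array([ 0.5052464 ,  0.15679139, -1.23586113]), 'torque': array([ 0.06120006, -0.05776119, -0.02495281]), 'opening': 0.09169326797095834}
```

View pics/w1.png

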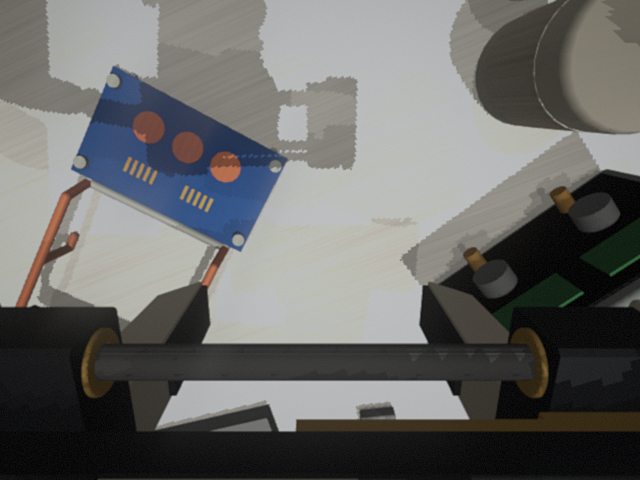

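```bash
python3 - <<'E'
from h import *
S=mats("scene")
for yaw in (-6.6,173.4):
    r=R.from_euler("z",yaw,degrees=True).as_matrix();o=np.array([.472,.204,.03])
    for n,p in dict(tipend=(17,50,120),tipend2=(17,-50,120),stemlo=(-18,50,86),stemlo2=(-18,-50,86),stemrail=(-18,50,120)).items(): print(yaw,n,proj(S,np.array(p)/1000@r.T+o),(proj(S,np.array(p)/1000@r.T+o)-[360,225])*8)
a=cv2.imread("pics/scene0.png")
c=cv2.resize(a[225:300,360:440],None,fx=8,fy=8,interpolation=0)
cv2.imwrite("pics/c4.png",c)
E
```

```text
-6.6 tipend [[419.95534738 270.40458365]] [[479.64277901 363.23666916]]
-6.6 tipend2 [[380.47046845 259.62922231]] [[163.76374763 277.03377844]]
-6.6 stemlo [[420.48449449 268.01192954]] [[483.87595594 344.09543634]]
-6.6 stemlo2 [[382.42305436 257.66294372]] [[179.38443489 261.30354979]]
-6.6 stemrail [[422.75847268 259.80297408]] [[502.06778145 278.42379262]]
173.4 tipend [[383.80349777 249.66006372]] [[190.42798215 197.28050975]]
173.4 tipend2 [[422.67972267 260.10081193]] [[501.43778139 280.80649547]]
173.4 stemlo [[378.93878076 268.15181504]] [[151.51024608 345.21452033]]
173.4 stemlo2 [[417.61822871 278.84543248]] [[460.94582967 430.76345986]]
173.4 stemrail [[380.37074775 259.92748897]] [[162.96598197 279.41991178]]
```

View pics/c4.png

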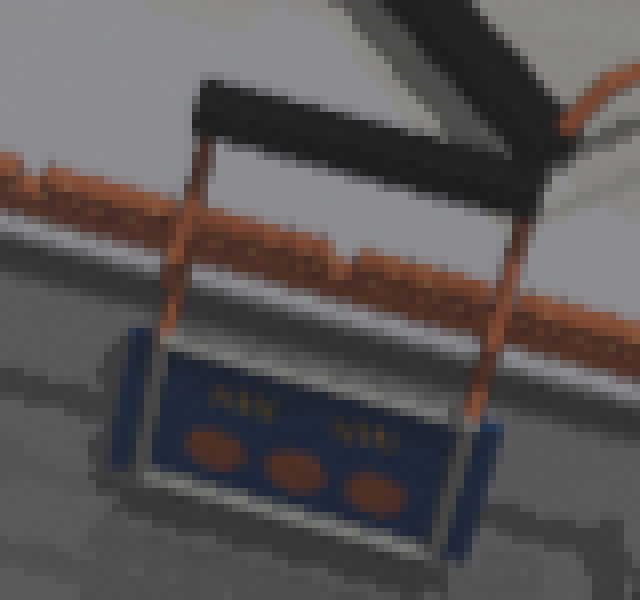

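The copper rods run down to the frame at crop (170,335) and (478,420). That matches only stems on the far side, so the tips face the robot and the stand's yaw is about 173°. The cell's motor is on the far side, so the rack needs a half turn on the way.

Next I'll hover near the rack for a wrist look.

>>> apply_moves:
  increments:
    - {"grip":1,"linear":[0,0,40],"turn":[0,0,1.4]}
    - {"grip":1,"linear":[25,-25,75],"turn":[0,0,2.8]}
    - {"grip":1,"linear":[50,-50,95],"turn":[0,0,4.2]}
    - {"grip":1,"linear":[75,-75,95],"turn":[0,0,5.6]}
    - {"grip":1,"linear":[105,-100,95],"turn":[0,0,7.0]}
    - {"grip":1,"linear":[135,-125,95],"turn":[0,0,8.4]}
    - {"grip":1,"linear":[165,-150,95],"turn":[0,0,9.8]}
    - {"grip":1,"linear":[195,-175,95],"turn":[0,0,11.2]}
    - {"grip":1,"linear":[220,-200,95],"turn":[0,0,12.6]}
    - {"grip":1,"linear":[240,-215,95],"turn":[0,0,14]}

```text
time: 1.2
tool_pos: [0.4359, 0.2707, 0.3001]
tool_rot: [-3.141, -0.0, 2.65]
contact_force: [-0.1, 0.0, 0.2]
opening: 0.0916
```

>>> apply_moves:
  increments:
    - {"grip":1,"linear":[15,-10,0],"turn":[0,0,1.4]}
    - {"grip":1,"linear":[25,-20,0],"turn":[0,0,2.8]}
    - {"grip":1,"linear":[36,-32,0],"turn":[0,0,3.5]}
    - {"grip":1,"linear":[36,-32,0],"turn":[0,0,3.5]}
    - {"grip":1,"linear":[36,-32,0],"turn":[0,0,3.5]}
    - {"grip":1,"linear":[36,-32,0],"turn":[0,0,3.5]}

```text
time: 1.8
tool_pos: [0.4701, 0.2411, 0.3003]
tool_rot: [3.141, -0.0, 3.011]
contact_force: [-0.0, -0.1, 0.3]
opening: 0.0916
```

```bash
python3 - <<'E'
from h import *
o=observe();print(o["time"],o["tool_pos"],o["tool_rot"],o["qpos"],o["contact_force"])
M=mats("wrist");np.savez("w2.npz",K=M[0],W=M[1]);cv2.imwrite("pics/w2.png",read_camera("wrist")[:,:,::-1])
E
```

```text
1.8 [0.47005377 0.24114775 0.30034303] [ 3.14141338e+00 -4.36479861e-04  3.01116186e+00] [ 3.28657400e-01  2.93461894e-01  1.33323201e+00  3.54679675e-04
  1.51521059e+00 -2.68252419e+00] [-0.01677534 -0.13211651  0.2553267 ]
```

View pics/w2.png

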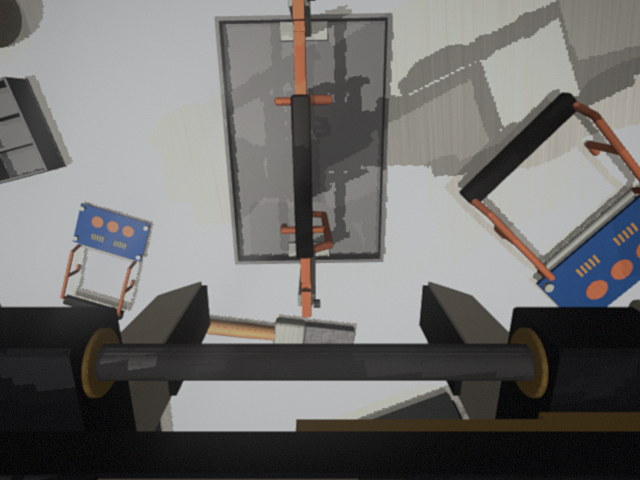

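```bash
python3 - <<'E'
from h import *
a=cv2.imread("pics/w2.png");d=np.load("w2.npz");M=(d["K"],d["W"])
x0,x1,y0,y1=215,400,70,270;s=3
outs=[]
for yaw in (-6.6,173.4):
    c=cv2.resize(a[y0:y1,x0:x1],None,fx=s,fy=s,interpolation=2)
    if yaw>0:
     r=R.from_euler("z",yaw,degrees=True).as_matrix();o=np.array([.473,.202,.03])
     for y in (50,-50):
      for p,q in [((-18,y,86),(-18,y,185)),((-18,y,133),(17,y,133)),((17,y,133),(17,y,120)),((0,-53,193),(0,53,193))]:
        u=proj(M,np.array([p,q])/1000@r.T+o);u=((u-[x0,y0]+.5)*s).astype(int)
        cv2.line(c,tuple(map(int,u[0])),tuple(map(int,u[1])),(0,255,0),1)
    outs.append(c)
cv2.imwrite("pics/c5.png",cv2.resize(np.hstack(outs),(800,432)))
E
```

```text
(no output)
```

View pics/c5.png

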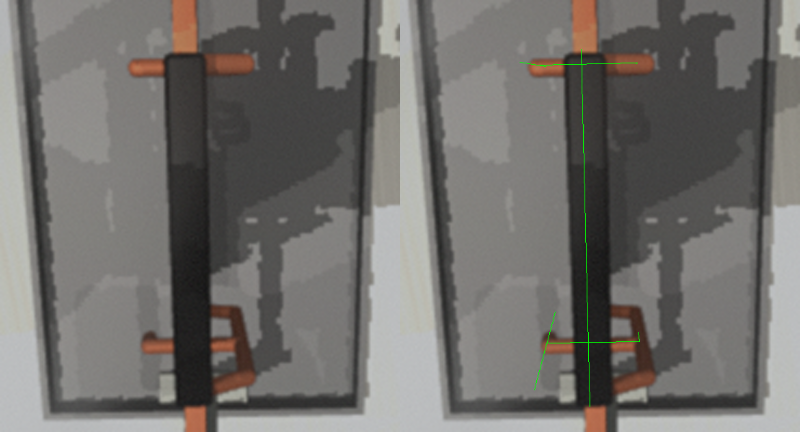

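```bash
python3 - <<'E'
from h import *
a=cv2.imread("pics/scene0.png");S=mats("scene")
b=cv2.imread("pics/w2.png");d=np.load("w2.npz");W=(d["K"],d["W"])
outs=[]
col=[(0,255,0),(255,255,0),(0,0,255),(255,0,255),(0,255,255),(255,255,255)]
for yaw in (-6.6,173.4):
  for im,M,(x0,x1,y0,y1),s in((a,S,(360,440,225,300),5),(b,W,(260,350,80,260),2.2)):
    c=cv2.resize(im[y0:y1,x0:x1],(400,375) if s==5 else (198,375),interpolation=0);sx=np.array(c.shape[1::-1])/[x1-x0,y1-y0]
    r=R.from_euler("z",yaw,degrees=True).as_matrix();o=np.array([.472,.204,.03])
    for y in (50,-50):
      for (p,q),k in zip([((-18,y,86),(-18,y,185)),((-18,y,133),(17,y,133)),((17,y,133),(17,y,120)),((-18,y,86),(0,y,86)),((-18,y,185),(0,y,185)),((-0,y,0),(0,y,82))],col):
        u=proj(M,np.array([p,q])/1000@r.T+o);u=((u-[x0,y0]+.5)*sx).astype(int)
        cv2.line(c,tuple(map(int,u[0])),tuple(map(int,u[1])),k,1)
    outs.append(c)
im=np.vstack([np.hstack(outs[:2]),np.hstack(outs[2:])]);cv2.imwrite("pics/ov2.png",cv2.resize(im,None,fx=.8*1.25*.8,fy=.8))
E
```

```text
(no output)
```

View pics/ov2.png

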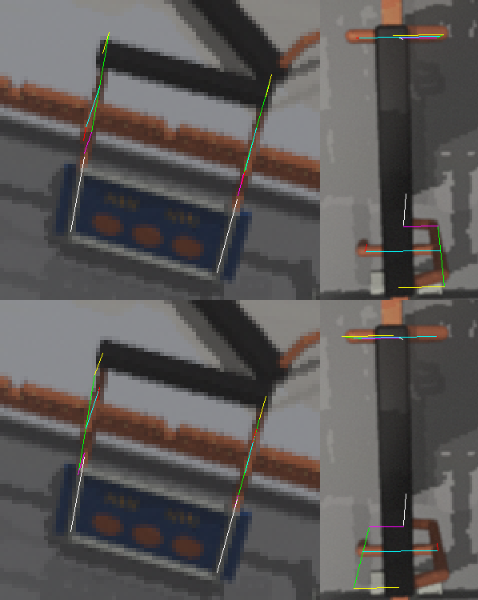

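The wrist view settles it, overruling my first reading. In the scene view the tip, bight and lower arm all line up, so it could not decide. In the wrist view the stem loop at crop (255,378)–(235,310) is on the robot's side. So the tips face away from the robot, already on the motor side, and no flip is needed. Next I'll refine both poses.

```bash
python3 - <<'E'
from h import *
np.set_printoptions(precision=4,suppress=True)
d=np.load("w2.npz");W=(d["K"],d["W"]);T=mats("top");S=mats("scene")
f=lambda l:np.array(l)/(3*.7207)+[215,70]-.33
h=back(W,f([(165,55),(205,55),(176,405),(213,405)]),.223);print(h,h.mean(0),h[0]-h[2])
# hooks bight bottoms centre rail line notch
print("bight ends lower",back(W,f([(143,345),(240,345)]),.163),"upper",back(W,f([(130,67),(252,64)]),.163))
k=lambda l:np.array(l)/4.4+[165,215]
# cell notches scene
a=cv2.imread("pics/scene0.png");
cv2.imwrite("pics/c6.png",cv2.resize(a[220:275,180:305],None,fx=6.4,fy=6.4,interpolation=2))
b=cv2.imread("pics/top0.png")
cv2.imwrite("pics/c7.png",cv2.resize(b[195:230,335:445],None,fx=7,fy=7,interpolation=2))
E
```

```text
[[0.4714 0.1504 0.223 ]
 [0.4604 0.1519 0.223 ]
 [0.4833 0.2536 0.223 ]
 [0.4718 0.2551 0.223 ]] [0.4717 0.2027 0.223 ] [-0.0118 -0.1032  0.    ]
bight ends lower [[0.498  0.2501 0.163 ]
 [0.4616 0.2549 0.163 ]] upper [[0.487  0.1508 0.163 ]
 [0.4453 0.1553 0.163 ]]
```

View pics/c6.png

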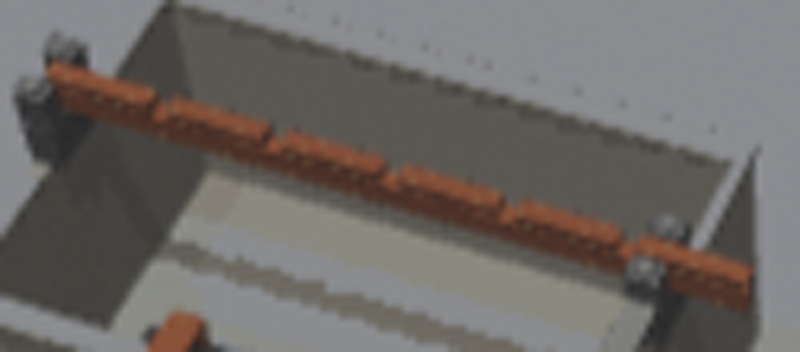

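View pics/c7.png

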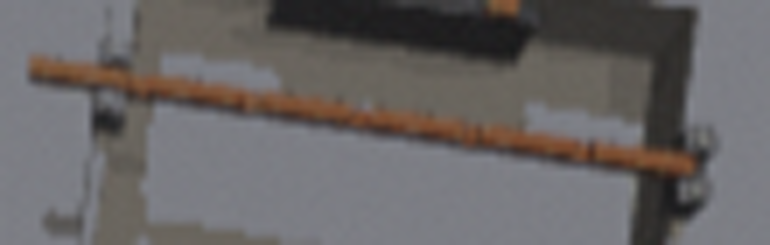

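```bash
python3 - <<'E'
from h import *
np.set_printoptions(precision=4,suppress=True)
T=mats("top");S=mats("scene")
g=lambda l:(np.array(l)+.5)/6.4+[180,220]-.5
q=lambda l:(np.array(l)+.5)/7+[335,195]-.5
N=back(S,g([(160,98),(275,135),(392,175),(508,208),(628,240)]),.165);print("notches scene",N, np.linalg.norm(np.diff(N,axis=0),axis=1))
E=back(S,g([(62,45),(33,90),(668,228),(645,270)]),.169);print("blocks scene",E,E.mean(0))
print("rail ends",back(S,g([(48,66),(752,268)]),.167))
print("rail ends top",back(T,q([(30,64),(695,158)]),.167))
N=back(T,q([(132,80),(250,100),(365,120),(478,133),(590,150)]),.162);print("notch top",N,N.mean(0))
B=back(T,q([(118,60),(106,120),(705,140),(690,200)]),.169);print(B,B.mean(0))
E
```

```text
notches scene [[ 0.5167 -0.2948  0.165 ]
 [ 0.5246 -0.2442  0.165 ]
 [ 0.5337 -0.1932  0.165 ]
 [ 0.5394 -0.1446  0.165 ]
 [ 0.5441 -0.0953  0.165 ]] [0.0513 0.0518 0.049  0.0495]
blocks scene [[ 0.5022 -0.341   0.169 ]
 [ 0.5271 -0.3431  0.169 ]
 [ 0.538  -0.0809  0.169 ]
 [ 0.5597 -0.0842  0.169 ]] [ 0.5317 -0.2123  0.169 ]
rail ends [[ 0.5124 -0.3432  0.167 ]
 [ 0.5481 -0.0453  0.167 ]]
rail ends top [[ 0.5534 -0.0471  0.167 ]
 [ 0.5179 -0.3439  0.167 ]]
notch top [[ 0.5483 -0.093   0.162 ]
 [ 0.5404 -0.146   0.162 ]
 [ 0.5325 -0.1975  0.162 ]
 [ 0.5279 -0.248   0.162 ]
 [ 0.5213 -0.298   0.162 ]] [ 0.5341 -0.1965  0.162 ]
[[ 0.5557 -0.0863  0.169 ]
 [ 0.5283 -0.0814  0.169 ]
 [ 0.5257 -0.348   0.169 ]
 [ 0.4984 -0.3412  0.169 ]] [ 0.527  -0.2142  0.169 ]
```

>>> apply_moves:
  increments:
    - {"grip":1,"linear":[3,-20,30],"turn":[0,0,-1.4]}
    - {"grip":1,"linear":[6,-45,60],"turn":[0,0,-2.8]}
    - {"grip":1,"linear":[9,-70,60],"turn":[0,0,-4.2]}
    - {"grip":1,"linear":[12,-95,60],"turn":[0,0,-5.6]}
    - {"grip":1,"linear":[15,-120,60],"turn":[0,0,-7.0]}
    - {"grip":1,"linear":[18,-145,60],"turn":[0,0,-8.4]}
    - {"grip":1,"linear":[21,-170,60],"turn":[0,0,-9.8]}
    - {"grip":1,"linear":[24,-195,60],"turn":[0,0,-11.2]}
    - {"grip":1,"linear":[27,-220,60],"turn":[0,0,-12.6]}
    - {"grip":1,"linear":[30,-245,60],"turn":[0,0,-14]}

```text
time: 2.85
tool_pos: [0.5004, -0.0046, 0.3605]
tool_rot: [3.141, -0.0, 1.54]
contact_force: [0.5, 0.1, 0.3]
opening: 0.0917
```

>>> apply_moves:
  increments:
    - {"grip":1,"linear":[3,-20,0],"turn":[0,0,-1.4]}
    - {"grip":1,"linear":[6,-40,0],"turn":[0,0,-2.8]}
    - {"grip":1,"linear":[9,-60,0],"turn":[0,0,-4.2]}
    - {"grip":1,"linear":[12,-80,0],"turn":[0,0,-5.6]}
    - {"grip":1,"linear":[15,-100,0],"turn":[0,0,-7.0]}
    - {"grip":1,"linear":[18,-120,0],"turn":[0,0,-8.4]}
    - {"grip":1,"linear":[21,-140,0],"turn":[0,0,-9.8]}
    - {"grip":1,"linear":[24,-160,0],"turn":[0,0,-11.2]}
    - {"grip":1,"linear":[27,-185,0],"turn":[0,0,-12.6]}
    - {"grip":1,"linear":[30,-206,0],"turn":[0,0,-14]}

```text
time: 3.85
tool_pos: [0.5308, -0.2106, 0.3604]
tool_rot: [3.142, -0.0, 0.074]
contact_force: [0.2, 0.9, 0.4]
opening: 0.0918
```

>>> apply_moves:
  increments:
    - {"grip":1,"linear":[0,0,0],"turn":[0,0,-1.2]}
    - {"grip":1,"linear":[0,0,0],"turn":[0,0,-1.9]}
    - {"grip":1,"linear":[0,0,0],"turn":[0,0,-1.9]}
    - {"grip":1,"linear":[0,0,0],"turn":[0,0,-1.9]}
    - {"grip":1,"linear":[0,0,0],"turn":[0,0,-1.9]}

```text
time: 4.35
tool_pos: [0.5307, -0.2099, 0.3605]
tool_rot: [3.142, -0.0, -0.117]
contact_force: [0.2, 0.1, 0.1]
opening: 0.0916
```

```bash
python3 - <<'E'
from h import *
o=observe();print(o["time"],o["tool_pos"],o["tool_rot"],o["qpos"],o["contact_force"])
M=mats("wrist");np.savez("w3.npz",K=M[0],W=M[1]);cv2.imwrite("pics/w3.png",read_camera("wrist")[:,:,::-1])
E
```

```text
4.35 [ 0.53069053 -0.20991252  0.36049347] [ 3.14150772e+00 -2.90980436e-04 -1.16981919e-01] [-5.10955195e-01  3.70008458e-01  1.06547842e+00  3.35757884e-05
  1.70580448e+00 -3.93968739e-01] [0.24161978 0.11902661 0.11459194]
```

View pics/w3.png

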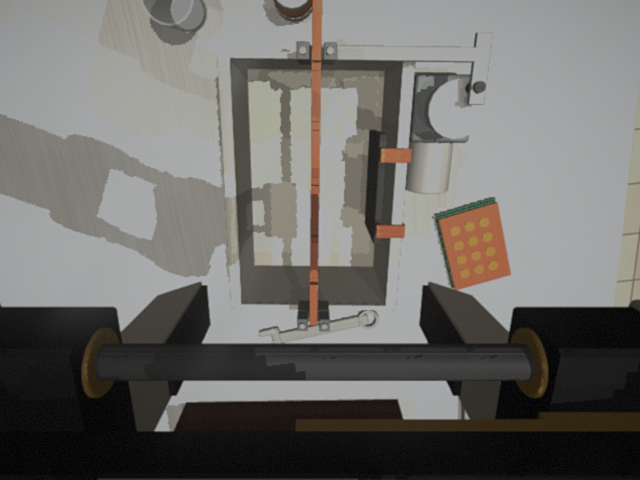

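```bash
python3 - <<'E'
from h import *
a=cv2.imread("pics/w3.png")
c=[cv2.resize(a[y:y+120,285:345],None,fx=5,fy=5,interpolation=2) for y in (0,110,220)]
c=[cv2.copyMakeBorder(x,0,0,0,15,0) for x in c]
o=np.hstack(c)[:, :800]
for i,y in enumerate((0,110,220)):
    for k in range(0,120,20): cv2.putText(o,str(y+k),(i*315,k*5+10),0,.4,(0,255,255),1);cv2.line(o,(i*315,k*5),(i*315+30,k*5),(0,255,255),1)
cv2.imwrite("pics/c8.png",o)
E
```

```text
(no output)
```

View pics/c8.png

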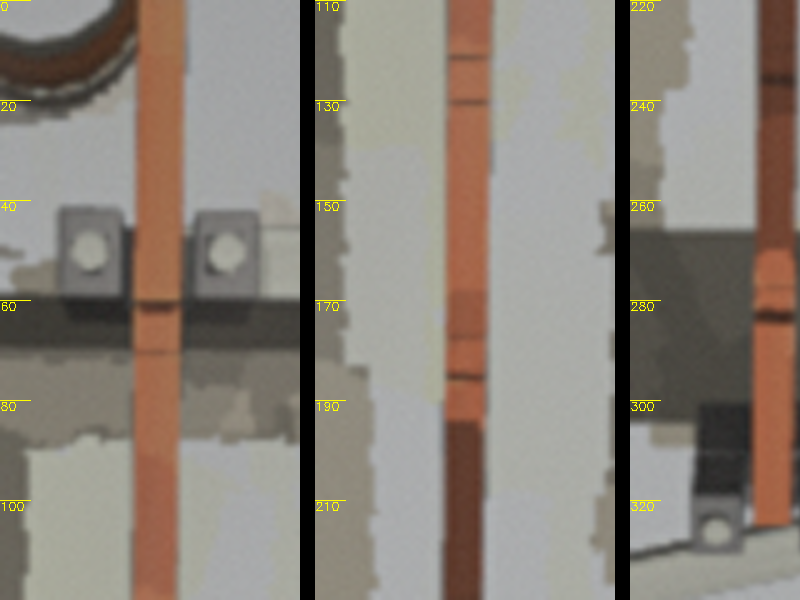

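```bash
python3 - <<'E'
from h import *
np.set_printoptions(precision=4,suppress=True)
d=np.load("w3.npz");W=(d["K"],d["W"])
c=lambda r:317-(r-20)/300*3.4
ln=back(W,[(c(r)-.5,r-.5) for r in (10,300)],.167);print("rail line",ln,np.degrees(np.arctan2(*(ln[0]-ln[1])[:2])))
E=back(W,[(c(r)-.5,r-.5) for r in (60.5,70,121.5,130.3,177,185.5,235.8,277.5,283.8)],.167);print(E,np.linalg.norm(np.diff(E,axis=0),axis=1))
B=back(W,[(303,50.5),(330.5,50.5),(302,326),(324,326)],.169);print(B,B.mean(0))
R_=back(W,[(227,57),(410,57),(232,305),(390,305)],.125);print("rim",R_)
E
```

```text
rail line [[ 0.5501 -0.0541  0.167 ]
 [ 0.5165 -0.3154  0.167 ]] 7.3147623381371245
[[ 0.5452 -0.0921  0.167 ]
 [ 0.5442 -0.0996  0.167 ]
 [ 0.5388 -0.1417  0.167 ]
 [ 0.5379 -0.1492  0.167 ]
 [ 0.5325 -0.1908  0.167 ]
 [ 0.5315 -0.1987  0.167 ]
 [ 0.5253 -0.2474  0.167 ]
 [ 0.5197 -0.2908  0.167 ]
 [ 0.5188 -0.2976  0.167 ]] [0.0075 0.0425 0.0076 0.0419 0.0079 0.0491 0.0437 0.0069]
[[ 0.5351 -0.0837  0.169 ]
 [ 0.5581 -0.0864  0.169 ]
 [ 0.5015 -0.3431  0.169 ]
 [ 0.5241 -0.3458  0.169 ]] [ 0.5297 -0.2148  0.169 ]
rim [[ 0.4626 -0.0755  0.125 ]
 [ 0.6344 -0.0956  0.125 ]
 [ 0.4213 -0.3323  0.125 ]
 [ 0.5999 -0.3533  0.125 ]]
```

Wrist picture: the cell's rail runs at columns 317→313.6, with notches at rows 65, 126, 181, 232 and 280. That puts mid-notch at (0.532, -0.195), yaw -7.3°, and the rail about 19 mm off along +y. Now back over the handle.

>>> apply_moves:
  increments:
    - {"grip":1,"linear":[-6,40,0],"turn":[0,0,0]}
    - {"grip":1,"linear":[-12,85,0],"turn":[0,0,0]}
    - {"grip":1,"linear":[-18,130,0],"turn":[0,0,0]}
    - {"grip":1,"linear":[-25,175,0],"turn":[0,0,0]}
    - {"grip":1,"linear":[-31,220,0],"turn":[0,0,0]}
    - {"grip":1,"linear":[-38,265,0],"turn":[0,0,0]}
    - {"grip":1,"linear":[-44,310,0],"turn":[0,0,0]}
    - {"grip":1,"linear":[-50,350,0],"turn":[0,0,0]}
    - {"grip":1,"linear":[-55,390,0],"turn":[0,0,0]}
    - {"grip":1,"linear":[-59,413,-20],"turn":[0,0,0]}

```text
time: 5.4
tool_pos: [0.4718, 0.2058, 0.3425]
tool_rot: [-3.139, -0.005, -0.116]
contact_force: [0.3, -0.2, 1.0]
opening: 0.0919
```

>>> apply_moves:
  increments:
    - {"grip":1,"linear":[0,0,-40],"turn":[0,0,0]}
    - {"grip":1,"linear":[0,0,-75],"turn":[0,0,0]}
    - {"grip":1,"linear":[0,0,-85],"turn":[0,0,0]}
    - {"grip":1,"linear":[0,0,-85],"turn":[0,0,0]}
    - {"grip":1,"linear":[0,0,-85],"turn":[0,0,0]}

```text
time: 5.9
tool_pos: [0.4726, 0.2027, 0.2571]
tool_rot: [-3.141, -0.003, -0.119]
contact_force: [-0.2, 0.3, 0.2]
opening: 0.0916
```

```bash
python3 - <<'E'
from h import *
o=observe();print(o["time"],o["tool_pos"],o["tool_rot"],o["qpos"],o["contact_force"])
M=mats("wrist");np.savez("w4.npz",K=M[0],W=M[1]);cv2.imwrite("pics/w4.png",read_camera("wrist")[:,:,::-1])
E
```

```text
5.9 [0.4725692  0.20272661 0.25709952] [-3.14057697e+00 -2.63476011e-03 -1.19013404e-01] [ 2.56130050e-01  2.84229756e-01  1.46246854e+00 -2.06672840e-05
  1.39207067e+00  3.75145761e-01] [-0.15175138  0.29941594  0.19362127]
```

View pics/w4.png

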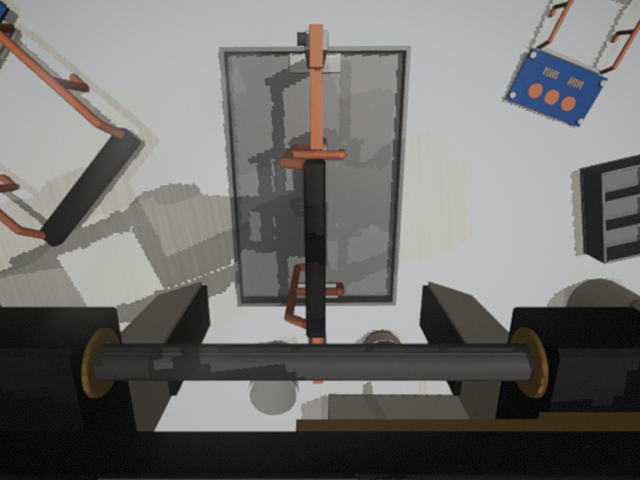

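```bash
python3 - <<'E'
from h import *
np.set_printoptions(precision=4,suppress=True)
a=cv2.imread("pics/w4.png")
d=np.load("w4.npz");W=(d["K"],d["W"])
g=a[150:345,290:345].mean(2);
for r in (170,190,210,230,250,325):
    row=a[r,285:350].mean(1);m=np.where(row<45)[0];print(r,m.min()+285,m.max()+285)
col=a[140:345,315].mean(1);m=np.where(col<45)[0]+140;print(m.min(),m.max())
for r in (190,230): print(back(W,[(304,r),(326,r)],.223))
print(back(W,[(315,m.min()),(315,336)],.223))
E
```

```text
170 304 324
190 304 324
210 304 325
230 304 325
250 305 325
325 306 324
159 336
[[0.4708 0.2413 0.223 ]
 [0.4825 0.2399 0.223 ]]
[[0.468  0.2191 0.223 ]
 [0.48   0.2177 0.223 ]]
[[0.4786 0.2569 0.223 ]
 [0.4662 0.1523 0.223 ]]
```

>>> apply_moves:
  grip_force: 30
  increments:
    - {"grip":1,"linear":[-1,0.5,-20],"turn":[0,0,0.03]}
    - {"grip":1,"linear":[-1,0.5,-40],"turn":[0,0,0.03]}
    - {"grip":1,"linear":[-1,0.5,-55],"turn":[0,0,0.03]}
    - {"grip":1,"linear":[-1,0.5,-61],"turn":[0,0,0.03]}
    - {"grip":1,"linear":[-1,0.5,-61],"turn":[0,0,0.03]}
    - {"grip":1,"linear":[-1,0.5,-61],"turn":[0,0,0.03]}
    - {"grip":0.5,"linear":[-1,0.5,-61],"turn":[0,0,0.03]}
    - {"grip":0.3,"linear":[-1,0.5,-61],"turn":[0,0,0.03]}
    - {"grip":0.2,"linear":[-1,0.5,-61],"turn":[0,0,0.03]}
    - {"grip":0.2,"linear":[-1,0.5,-61],"turn":[0,0,0.03]}

```text
time: 6.95
tool_pos: [0.4707, 0.2032, 0.1946]
tool_rot: [-3.141, -0.0, -0.116]
contact_force: [-0.1, 0.0, -0.6]
opening: 0.0642
```

>>> apply_moves:
  increments:
    - {"grip":0.15,"linear":[0,0,0],"turn":[0,0,0]}
    - {"grip":0.1,"linear":[0,0,0],"turn":[0,0,0]}
    - {"grip":0,"linear":[0,0,0],"turn":[0,0,0]}
    - {"grip":0,"linear":[0,0,0],"turn":[0,0,0]}
    - {"grip":0,"linear":[0,0,0],"turn":[0,0,0]}

```text
time: 7.45
tool_pos: [0.4706, 0.2031, 0.1943]
tool_rot: [3.142, -0.0, -0.116]
contact_force: [0.2, 0.6, 0.1]
opening: 0.0243
```

```bash
python3 -c "
from h import *
o=observe();print(o['time'],o['tool_pos'],o['tool_rot'],o['contact_force'],o['torque'],o['opening'])"
```

```text
7.45 [0.47060634 0.20311795 0.1943268 ] [ 3.14156880e+00 -2.58802352e-05 -1.15784982e-01] [0.16536545 0.553525   0.05401366] [-0.0743236   0.08410523 -0.00857131] 0.02434129218018719
```

>>> apply_moves:
  increments:
    - {"grip":0,"linear":[0,0,0],"turn":[0,0,0]}
    - {"grip":0,"linear":[0,0,0],"turn":[0,0,0]}
    - {"grip":0,"linear":[0,0,0],"turn":[0,0,0]}
    - {"grip":0,"linear":[0,0,0],"turn":[0,0,0]}
    - {"grip":0,"linear":[0,0,0],"turn":[0,0,0]}

```text
time: 7.95
tool_pos: [0.4709, 0.2031, 0.1944]
tool_rot: [-3.141, -0.001, -0.116]
contact_force: [2.0, -0.8, 0.1]
opening: 0.0116
```

```bash
python3 -c "
from h import *
o=observe();print(o['time'],o['tool_pos'],o['tool_rot'],o['contact_force'],o['torque'],o['opening'])"
```

```text
7.95 [0.47087146 0.20310994 0.19440823] [-3.14149804e+00 -6.15020892e-04 -1.15808172e-01] [ 1.98902839 -0.77270047  0.06065959] [-0.15088676 -0.31391471  0.04892673] 0.011636412489185408
```

>>> apply_moves:
  grip_force: 40
  increments:
    - {"grip":0,"linear":[0,0,3],"turn":[0,0,0]}
    - {"grip":0,"linear":[0,0,8],"turn":[0,0,0]}
    - {"grip":0,"linear":[0,0,14],"turn":[0,0,0]}
    - {"grip":0,"linear":[0,0,20],"turn":[0,0,0]}
    - {"grip":0,"linear":[0,0,23],"turn":[0,0,0]}
    - {"grip":0,"linear":[0,0,23],"turn":[0,0,0]}
    - {"grip":0,"linear":[0,0,23],"turn":[0,0,0]}
    - {"grip":0,"linear":[0,0,23],"turn":[0,0,0]}
    - {"grip":0,"linear":[0,0,23],"turn":[0,0,0]}

```text
time: 8.85
tool_pos: [0.4705, 0.2031, 0.2171]
tool_rot: [3.141, 0.0, -0.116]
contact_force: [0.3, -0.2, -5.5]
opening: 0.0116
```

```bash
python3 -c "
from h import *
o=observe();print(o['time'],o['tool_pos'],o['tool_rot'],o['contact_force'],o['torque'],o['opening'])
a=read_camera('wrist')[:,:,::-1];cv2.imwrite('pics/w5.png',a)
b=read_camera('scene')[:,:,::-1];cv2.imwrite('pics/s5.png',cv2.resize(b[190:340,300:480],None,fx=4.4,fy=4,interpolation=2))"
```

```text
8.85 [0.47046063 0.20306853 0.21708304] [ 3.14138191e+00  4.52276588e-04 -1.15797374e-01] [ 0.32166136 -0.17603103 -5.45682011] [-0.09507332  0.0396119   0.02397742] 0.011600792170533331
```

View pics/w5.png

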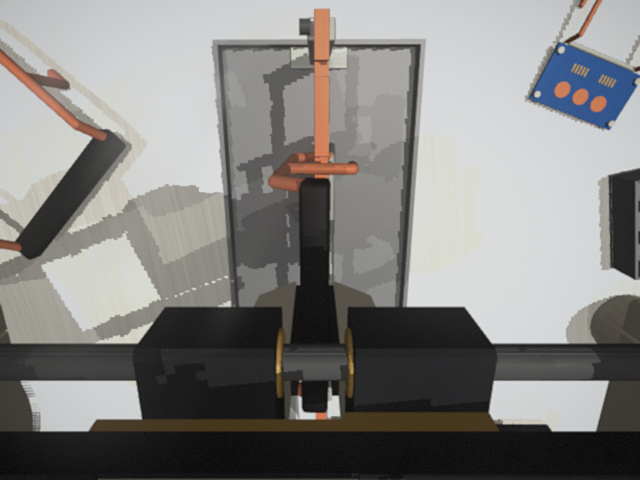

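View pics/s5.png

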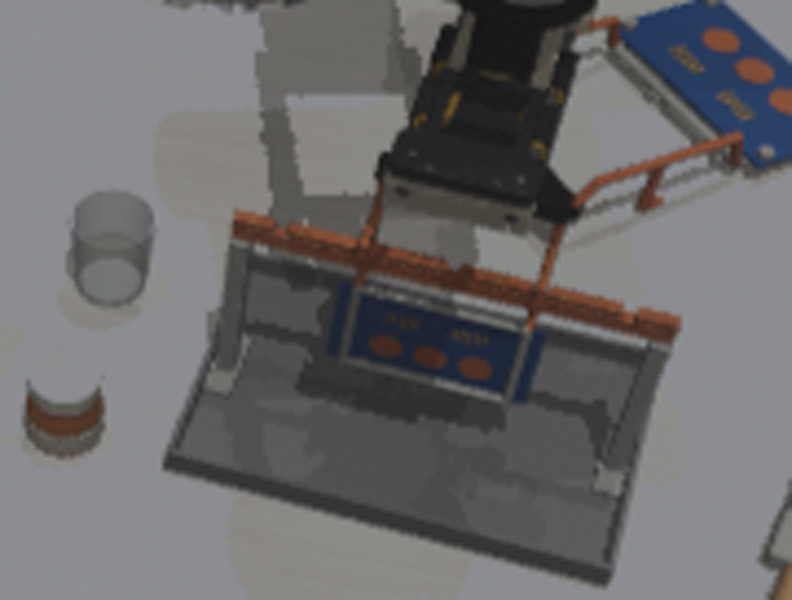

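The rack is lifted 22.7 mm and hangs level, with about 5.5 N on the wrist. Its frame is still under the stand rail. Now I'll shift it stems-first toward the robot, then raise it.

>>> apply_moves:
  increments:
    - {"grip":0,"linear":[-5,0.6,0],"turn":[0,0,0]}
    - {"grip":0,"linear":[-15,1.7,0],"turn":[0,0,0]}
    - {"grip":0,"linear":[-27,3,0],"turn":[0,0,0]}
    - {"grip":0,"linear":[-39,4.5,0],"turn":[0,0,0]}
    - {"grip":0,"linear":[-48,5.5,0],"turn":[0,0,0]}
    - {"grip":0,"linear":[-52,6,0],"turn":[0,0,0]}
    - {"grip":0,"linear":[-52,6,0],"turn":[0,0,0]}
    - {"grip":0,"linear":[-52,6,0],"turn":[0,0,0]}

```text
time: 9.75
tool_pos: [0.419, 0.2092, 0.2176]
tool_rot: [-3.141, -0.001, -0.116]
contact_force: [0.2, -0.1, -4.5]
opening: 0.0112
```

>>> apply_moves:
  increments:
    - {"grip":0,"linear":[0,0,10],"turn":[0,0,0]}
    - {"grip":0,"linear":[0,0,30],"turn":[0,0,0]}
    - {"grip":0,"linear":[0,0,60],"turn":[0,0,0]}
    - {"grip":0,"linear":[0,0,90],"turn":[0,0,0]}
    - {"grip":0,"linear":[0,0,115],"turn":[0,0,0]}
    - {"grip":0,"linear":[0,0,125],"turn":[0,0,0]}
    - {"grip":0,"linear":[0,0,125],"turn":[0,0,0]}
    - {"grip":0,"linear":[0,0,125],"turn":[0,0,0]}

```text
time: 10.55
tool_pos: [0.4183, 0.2089, 0.3412]
tool_rot: [3.141, 0.002, -0.116]
contact_force: [0.4, -0.2, -6.1]
opening: 0.0113
```

```bash
python3 -c "
from h import *
o=observe();print(o['time'],o['tool_pos'],o['tool_rot'],o['contact_force'],o['torque'],o['opening'])
a=read_camera('wrist')[:,:,::-1];cv2.imwrite('pics/w6.png',a)
b=read_camera('scene')[:,:,::-1];cv2.imwrite('pics/s6.png',b)"
```

```text
10.55 [0.41830886 0.20892612 0.34119554] [ 3.14077205e+00  1.67420535e-03 -1.15963854e-01] [ 0.38593362 -0.18255688 -6.09752152] [-0.09477289  0.09076548  0.06574617] 0.011275353675063224
```

View pics/s6.png

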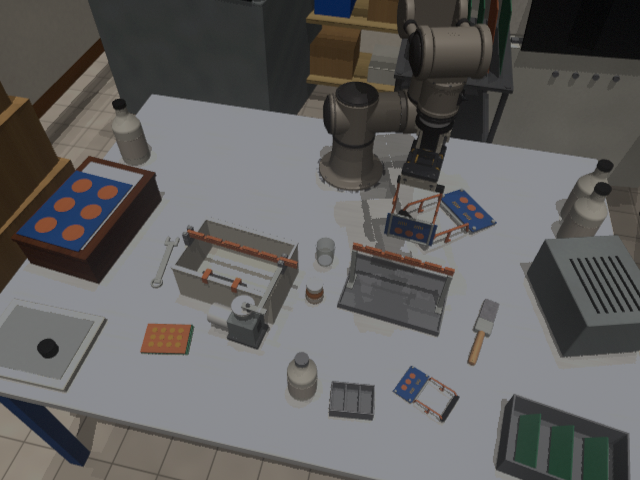

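Rack is clear of the stand and level in the hand. Carrying it to the robot's side of the cell's rail.

>>> apply_moves:
  increments:
    - {"grip":0,"linear":[2,-15,9],"turn":[0,0,0]}
    - {"grip":0,"linear":[8,-45,9],"turn":[0,0,-0.02]}
    - {"grip":0,"linear":[15,-85,9],"turn":[0,0,-0.04]}
    - {"grip":0,"linear":[23,-128,9],"turn":[0,0,-0.06]}
    - {"grip":0,"linear":[31,-171,9],"turn":[0,0,-0.08]}
    - {"grip":0,"linear":[39,-214,9],"turn":[0,0,-0.11]}
    - {"grip":0,"linear":[47,-257,9],"turn":[0,0,-0.11]}
    - {"grip":0,"linear":[55,-300,9],"turn":[0,0,-0.11]}
    - {"grip":0,"linear":[63,-345,9],"turn":[0,0,-0.11]}
    - {"grip":0,"linear":[69,-375,9],"turn":[0,0,-0.11]}

```text
time: 11.65
tool_pos: [0.4873, -0.1689, 0.3498]
tool_rot: [3.141, 0.002, -0.129]
contact_force: [0.8, 0.2, -4.7]
opening: 0.0113
```

>>> apply_moves:
  increments:
    - {"grip":0,"linear":[1.4,-10,0],"turn":[0,0,0]}
    - {"grip":0,"linear":[1.4,-13,0],"turn":[0,0,0]}
    - {"grip":0,"linear":[1.4,-13,0],"turn":[0,0,0]}
    - {"grip":0,"linear":[1.4,-13,0],"turn":[0,0,0]}
    - {"grip":0,"linear":[1.4,-13,0],"turn":[0,0,0]}

```text
time: 12.15
tool_pos: [0.489, -0.1777, 0.3516]
tool_rot: [-3.142, -0.0, -0.126]
contact_force: [0.3, 0.6, -5.7]
opening: 0.0114
```

```bash
python3 -c "
from h import *
o=observe();print(o['time'],o['tool_pos'],o['tool_rot'],o['contact_force'],o['torque'],o['opening'])
M=mats('wrist');np.savez('w7.npz',K=M[0],W=M[1]);a=read_camera('wrist')[:,:,::-1];cv2.imwrite('pics/w7.png',a)"
```

```text
12.15 [ 0.48901187 -0.17766987  0.35162854] [-3.14150583e+00 -4.63424028e-04 -1.25674121e-01] [ 0.31631992  0.60148925 -5.70492864] [-0.02535478  0.08078095  0.01577881] 0.01139911092201433
```

View pics/w7.png

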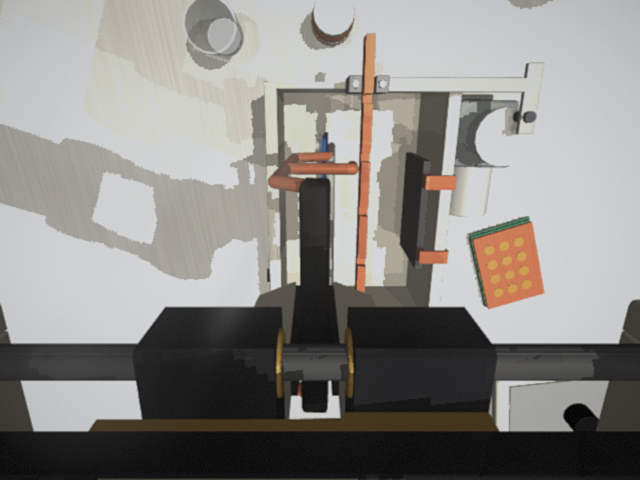

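>>> apply_moves:
  increments:
    - {"grip":0,"linear":[0,0,-12],"turn":[0,0,0]}
    - {"grip":0,"linear":[0,0,-35],"turn":[0,0,0]}
    - {"grip":0,"linear":[0,0,-60],"turn":[0,0,0]}
    - {"grip":0,"linear":[0,0,-85],"turn":[0,0,0]}
    - {"grip":0,"linear":[0,0,-108],"turn":[0,0,0]}
    - {"grip":0,"linear":[0,0,-125],"turn":[0,0,0]}
    - {"grip":0,"linear":[0,0,-132],"turn":[0,0,0]}
    - {"grip":0,"linear":[0,0,-132],"turn":[0,0,0]}
    - {"grip":0,"linear":[0,0,-132],"turn":[0,0,0]}
    - {"grip":0,"linear":[0,0,-132],"turn":[0,0,0]}

```text
time: 13.2
tool_pos: [0.4896, -0.1791, 0.2206]
tool_rot: [3.141, -0.002, -0.127]
contact_force: [-0.3, 0.2, -5.6]
opening: 0.0113
```

```bash
python3 -c "
from h import *
o=observe();print(o['time'],o['tool_pos'],o['tool_rot'],o['contact_force'],o['torque'],o['opening'])
M=mats('wrist');np.savez('w8.npz',K=M[0],W=M[1]);a=read_camera('wrist')[:,:,::-1];cv2.imwrite('pics/w8.png',a)"
```

```text
13.2 [ 0.48964844 -0.17909533  0.22055549] [ 3.14075520e+00 -2.27868287e-03 -1.27144469e-01] [-0.31501318  0.22563024 -5.60563987] [-0.08291227  0.09006492  0.05837931] 0.011310806344362148
```

View pics/w8.png

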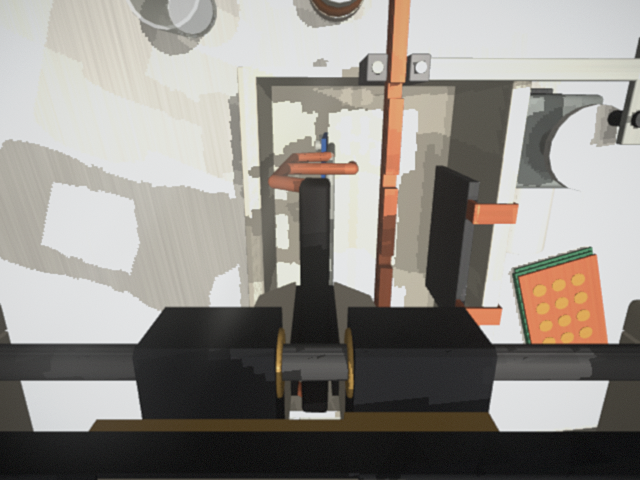

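>>> apply_moves:
  increments:
    - {"grip":0,"linear":[4,-0.5,0],"turn":[0,0,0]}
    - {"grip":0,"linear":[12,-1.5,0],"turn":[0,0,0]}
    - {"grip":0,"linear":[21,-2.7,0],"turn":[0,0,0]}
    - {"grip":0,"linear":[30,-3.8,0],"turn":[0,0,0]}
    - {"grip":0,"linear":[38,-4.8,0],"turn":[0,0,0]}
    - {"grip":0,"linear":[43,-5.4,0],"turn":[0,0,0]}
    - {"grip":0,"linear":[43,-5.4,0],"turn":[0,0,0]}
    - {"grip":0,"linear":[43,-5.4,0],"turn":[0,0,0]}
    - {"grip":0,"linear":[43,-5.4,0],"turn":[0,0,0]}

```text
time: 14.15
tool_pos: [0.5317, -0.1842, 0.2193]
tool_rot: [-3.142, 0.0, -0.127]
contact_force: [-0.8, 0.6, -5.1]
opening: 0.0114
```

```bash
python3 -c "
from h import *
o=observe();print(o['time'],o['tool_pos'],o['tool_rot'],o['contact_force'],o['torque'],o['opening'])
M=mats('wrist');np.savez('w9.npz',K=M[0],W=M[1]);a=read_camera('wrist')[:,:,::-1];cv2.imwrite('pics/w9.png',a)"
```

```text
14.15 [ 0.5317266  -0.1842137   0.21931961] [-3.14153942e+00  3.07935945e-04 -1.27384191e-01] [-0.81010813  0.56665838 -5.13365962] [-0.0384634   0.10378908 -0.0478878 ] 0.011377218749946585
```

View pics/w9.png

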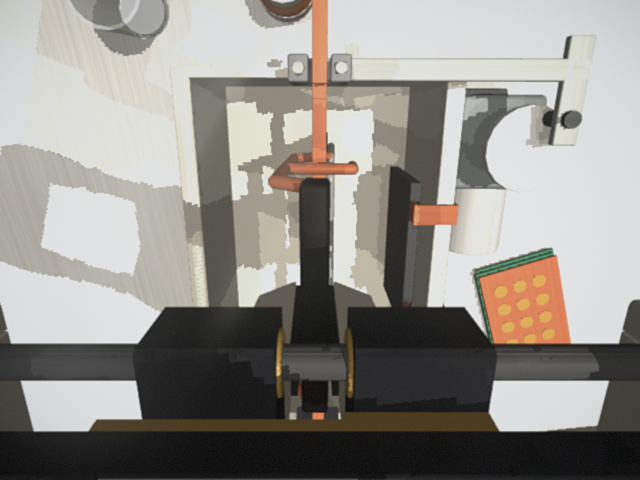

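>>> apply_moves:
  increments:
    - {"grip":0,"linear":[0,0,-4],"turn":[0,0,0]}
    - {"grip":0,"linear":[0,0,-9],"turn":[0,0,0]}
    - {"grip":0,"linear":[0,0,-13],"turn":[0,0,0]}
    - {"grip":0,"linear":[0,0,-14],"turn":[0,0,0]}
    - {"grip":0,"linear":[0,0,-14],"turn":[0,0,0]}
    - {"grip":0,"linear":[0,0,-14],"turn":[0,0,0]}

```text
time: 14.8
tool_pos: [0.5321, -0.1843, 0.2055]
tool_rot: [3.142, -0.0, -0.127]
contact_force: [0.4, -0.5, -5.1]
opening: 0.0116
```

>>> apply_moves:
  increments:
    - {"grip":0,"linear":[0,0,-0.5],"turn":[0,0,0]}
    - {"grip":0,"linear":[0,0,-1],"turn":[0,0,0]}
    - {"grip":0,"linear":[0,0,-1],"turn":[0,0,0]}

```text
time: 15.1
tool_pos: [0.532, -0.1843, 0.2043]
tool_rot: [3.142, -0.0, -0.127]
contact_force: [0.3, -0.3, -5.2]
opening: 0.0113
```

>>> apply_moves:
  increments:
    - {"grip":0,"linear":[0,0,-0.5],"turn":[0,0,0]}
    - {"grip":0,"linear":[0,0,-1],"turn":[0,0,0]}
    - {"grip":0,"linear":[0,0,-1],"turn":[0,0,0]}

```text
time: 15.4
tool_pos: [0.532, -0.1843, 0.2032]
tool_rot: [-3.142, 0.0, -0.127]
contact_force: [-0.4, -0.5, -6.6]
opening: 0.0113
```

>>> apply_moves:
  increments:
    - {"grip":0,"linear":[0,0,-0.5],"turn":[0,0,0]}
    - {"grip":0,"linear":[0,0,-1],"turn":[0,0,0]}
    - {"grip":0,"linear":[0,0,-1],"turn":[0,0,0]}

```text
time: 15.7
tool_pos: [0.532, -0.1843, 0.2022]
tool_rot: [-3.142, 0.0, -0.127]
contact_force: [-0.1, -0.1, -5.2]
opening: 0.0114
```

>>> apply_moves:
  increments:
    - {"grip":0,"linear":[0,0,-0.4],"turn":[0,0,0]}
    - {"grip":0,"linear":[0,0,-0.8],"turn":[0,0,0]}
    - {"grip":0,"linear":[0,0,-0.8],"turn":[0,0,0]}

```text
time: 16.0
tool_pos: [0.5321, -0.1843, 0.2017]
tool_rot: [3.141, -0.0, -0.127]
contact_force: [-0.7, -0.3, -4.7]
opening: 0.0114
```

>>> apply_moves:
  increments:
    - {"grip":0,"linear":[0,0,-0.4],"turn":[0,0,0]}
    - {"grip":0,"linear":[0,0,-0.8],"turn":[0,0,0]}
    - {"grip":0,"linear":[0,0,-0.8],"turn":[0,0,0]}

```text
time: 16.3
tool_pos: [0.5323, -0.1844, 0.2014]
tool_rot: [3.141, -0.001, -0.127]
contact_force: [-0.8, 0.0, 0.9]
opening: 0.0115
```

```bash
python3 -c "
from h import *
o=observe();print(o['time'],o['tool_pos'],o['tool_rot'],o['contact_force'],o['torque'],o['opening'])"
```

```text
16.3 [ 0.5323053  -0.18439916  0.20143359] [ 3.14119481e+00 -1.34079791e-03 -1.27285801e-01] [-0.80816202  0.02486841  0.87671351] [0.00822756 0.20985592 0.02879348] 0.011474593884946307
```

Contact at z = 0.2014, exactly as predicted, with about 6 N on the rail. I'll slide toward -y along it.

>>> apply_moves:
  increments:
    - {"grip":0,"linear":[-0.13,-1,0],"turn":[0,0,0]}
    - {"grip":0,"linear":[-0.26,-2,0],"turn":[0,0,0]}
    - {"grip":0,"linear":[-0.38,-3,0],"turn":[0,0,0]}
    - {"grip":0,"linear":[-0.51,-4,0],"turn":[0,0,0]}
    - {"grip":0,"linear":[-0.51,-4,0],"turn":[0,0,0]}

```text
time: 16.8
tool_pos: [0.5319, -0.1873, 0.2014]
tool_rot: [-3.14, -0.001, -0.127]
contact_force: [-0.1, 5.0, 3.8]
opening: 0.0111
```

>>> apply_moves:
  increments:
    - {"grip":0,"linear":[-0.13,-1,0],"turn":[0,0,0]}
    - {"grip":0,"linear":[-0.26,-2,0],"turn":[0,0,0]}
    - {"grip":0,"linear":[-0.38,-3,0],"turn":[0,0,0]}
    - {"grip":0,"linear":[-0.38,-3,0],"turn":[0,0,0]}

```text
time: 17.2
tool_pos: [0.5316, -0.1904, 0.2014]
tool_rot: [-3.14, -0.001, -0.127]
contact_force: [0.8, 4.9, 3.3]
opening: 0.0117
```

>>> apply_moves:
  increments:
    - {"grip":0,"linear":[-0.06,-0.5,0],"turn":[0,0,0]}
    - {"grip":0,"linear":[-0.13,-1,0],"turn":[0,0,0]}
    - {"grip":0,"linear":[-0.13,-1,0],"turn":[0,0,0]}

```text
time: 17.5
tool_pos: [0.5312, -0.1924, 0.201]
tool_rot: [3.141, -0.001, -0.127]
contact_force: [0.1, 1.5, 0.3]
opening: 0.0112
```

>>> apply_moves:
  increments:
    - {"grip":0,"linear":[-0.06,-0.5,0],"turn":[0,0,0]}
    - {"grip":0,"linear":[-0.06,-0.5,0],"turn":[0,0,0]}

```text
time: 17.7
tool_pos: [0.5306, -0.1934, 0.2001]
tool_rot: [3.141, 0.001, -0.128]
contact_force: [-0.5, -1.8, -2.9]
opening: 0.0109
```

```bash
python3 -c "
from h import *
o=observe();print(o['time'],o['tool_pos'],o['tool_rot'],o['contact_force'],o['torque'],o['opening'])"
```

```text
17.7 [ 0.53060568 -0.19340781  0.20007594] [ 3.1408622e+00  9.6725791e-04 -1.2761015e-01] [-0.45414461 -1.79530932 -2.94727124] [-0.28236364  0.02286755  0.08036896] 0.01090452123697007
```

>>> apply_moves:
  increments:
    - {"grip":0,"linear":[-0.06,-0.5,0],"turn":[0,0,0]}
    - {"grip":0,"linear":[-0.13,-1,0],"turn":[0,0,0]}
    - {"grip":0,"linear":[-0.13,-1,0],"turn":[0,0,0]}

```text
time: 18.0
tool_pos: [0.5305, -0.1938, 0.2002]
tool_rot: [-3.141, 0.001, -0.128]
contact_force: [1.0, -0.6, -6.0]
opening: 0.0113
```

```bash
python3 -c "
from h import *
o=observe();print(o['time'],o['tool_pos'],o['tool_rot'],o['contact_force'],o['torque'],o['opening'])"
```

```text
18.0 [ 0.5304626  -0.19376316  0.20017689] [-3.14117326e+00  1.15302939e-03 -1.27522863e-01] [ 0.96085722 -0.61045292 -5.99989677] [-0.12691941  0.13829323 -0.00098452] 0.011335157321274941
```

>>> apply_moves:
  increments:
    - {"grip":0,"linear":[0,0,-0.5],"turn":[0,0,0]}
    - {"grip":0,"linear":[0,0,-1],"turn":[0,0,0]}
    - {"grip":0,"linear":[0,0,-1.5],"turn":[0,0,0]}
    - {"grip":0,"linear":[0,0,-1.5],"turn":[0,0,0]}

```text
time: 18.4
tool_pos: [0.5308, -0.1939, 0.1992]
tool_rot: [3.141, -0.0, -0.127]
contact_force: [-0.0, -1.1, -5.2]
opening: 0.0111
```

```bash
python3 -c "
from h import *
o=observe();print(o['time'],o['tool_pos'],o['tool_rot'],o['contact_force'],o['torque'],o['opening'])"
```

```text
18.4 [ 0.53079191 -0.19389563  0.19922765] [ 3.14132692e+00 -1.20249458e-04 -1.27283216e-01] [-0.04125722 -1.09634873 -5.18474909] [-0.28088557  0.12290729  0.00389981] 0.011102647781499619
```

Free weight again while below the rail's top, so the hooks are in the notches. I'll go down in small steps to the floor.

>>> apply_moves:
  increments:
    - {"grip":0,"linear":[0,0,-0.5],"turn":[0,0,0]}
    - {"grip":0,"linear":[0,0,-1],"turn":[0,0,0]}
    - {"grip":0,"linear":[0,0,-1.5],"turn":[0,0,0]}
    - {"grip":0,"linear":[0,0,-1.5],"turn":[0,0,0]}

```text
time: 18.8
tool_pos: [0.5308, -0.1938, 0.1977]
tool_rot: [3.142, -0.0, -0.127]
contact_force: [0.5, -0.6, -5.2]
opening: 0.0113
```

>>> apply_moves:
  increments:
    - {"grip":0,"linear":[0,0,-0.5],"turn":[0,0,0]}
    - {"grip":0,"linear":[0,0,-1],"turn":[0,0,0]}
    - {"grip":0,"linear":[0,0,-1.5],"turn":[0,0,0]}
    - {"grip":0,"linear":[0,0,-1.5],"turn":[0,0,0]}

```text
time: 19.2
tool_pos: [0.5308, -0.1938, 0.1962]
tool_rot: [3.142, -0.0, -0.127]
contact_force: [-0.4, -1.0, -5.0]
opening: 0.0113
```

```bash
python3 -c "
from h import *
o=observe();print(o['time'],o['tool_pos'],o['tool_rot'],o['contact_force'],o['torque'],o['opening'])"
```

```text
19.2 [ 0.53079229 -0.19378291  0.19616318] [ 3.14159113e+00 -1.18509013e-05 -1.27325667e-01] [-0.39435898 -1.0114768  -4.95268788] [-0.31630402  0.05841334 -0.04071811] 0.011255798908852643
```

>>> apply_moves:
  increments:
    - {"grip":0,"linear":[0,0,-0.5],"turn":[0,0,0]}
    - {"grip":0,"linear":[0,0,-1],"turn":[0,0,0]}
    - {"grip":0,"linear":[0,0,-1.3],"turn":[0,0,0]}
    - {"grip":0,"linear":[0,0,-1.3],"turn":[0,0,0]}

```text
time: 19.6
tool_pos: [0.5308, -0.1939, 0.195]
tool_rot: [3.141, -0.0, -0.127]
contact_force: [-0.2, -1.7, -3.8]
opening: 0.0114
```

>>> apply_moves:
  increments:
    - {"grip":0,"linear":[0,0,-0.4],"turn":[0,0,0]}
    - {"grip":0,"linear":[0,0,-0.7],"turn":[0,0,0]}
    - {"grip":0,"linear":[0,0,-0.7],"turn":[0,0,0]}

```text
time: 19.9
tool_pos: [0.531, -0.1941, 0.1946]
tool_rot: [3.141, -0.001, -0.127]
contact_force: [-1.1, -1.9, -1.4]
opening: 0.0115
```

```bash
python3 -c "
from h import *
o=observe();print(o['time'],o['tool_pos'],o['tool_rot'],o['contact_force'],o['torque'],o['opening'])
M=mats('wrist');a=read_camera('wrist')[:,:,::-1];cv2.imwrite('pics/w10.png',a)
b=read_camera('scene')[:,:,::-1];cv2.imwrite('pics/s10.png',cv2.resize(b[170:320,170:310],None,fx=4,fy=4,interpolation=2))"
```

```text
19.9 [ 0.53095173 -0.19409586  0.1946148 ] [ 3.14095589e+00 -8.19323159e-04 -1.27408370e-01] [-1.05324715 -1.90808574 -1.43314955] [-0.55611038  0.18174099  0.02072459] 0.011523650812383265
```

View pics/w10.png

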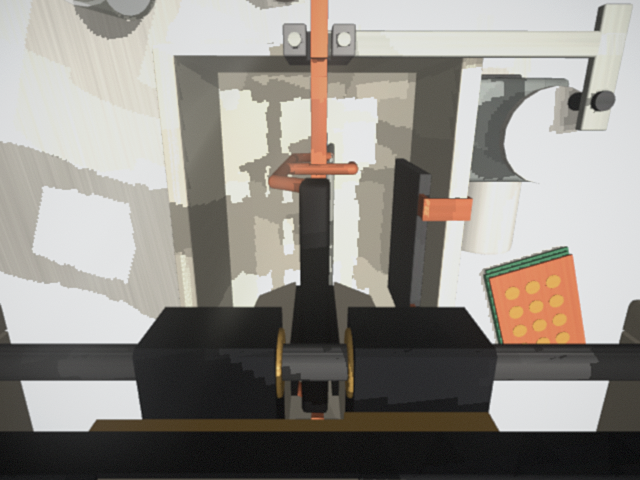

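View pics/s10.png

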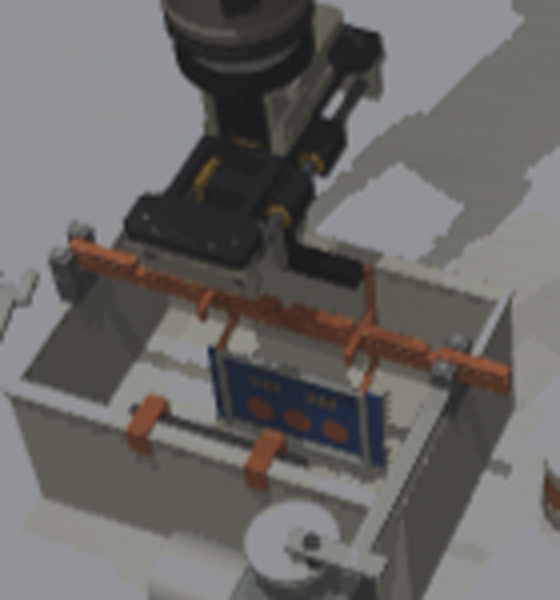

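>>> apply_moves:
  increments:
    - {"grip":0,"linear":[0,-0.4,-0.2],"turn":[0,0,0]}
    - {"grip":0,"linear":[0,-0.6,-0.5],"turn":[0,0,0]}
    - {"grip":0,"linear":[0,-0.6,-0.5],"turn":[0,0,0]}
    - {"grip":0,"linear":[0,-0.6,-0.5],"turn":[0,0,0]}

```text
time: 20.4
tool_pos: [0.5311, -0.1943, 0.1943]
tool_rot: [3.142, -0.001, -0.127]
contact_force: [-1.1, 0.4, 4.7]
opening: 0.0111
```

```bash
python3 -c "
from h import *
o=observe();print(o['time'],o['tool_pos'],o['tool_rot'],o['contact_force'],o['torque'],o['opening'])"
```

```text
20.4 [ 0.53111128 -0.19428678  0.19433718] [ 3.14150953e+00 -1.18714489e-03 -1.27206453e-01] [-1.11162764  0.36218274  4.70579889] [-0.17053533  0.29875921  0.01216853] 0.011113472861100414
```

Hooks are on the notch floor at z = 0.1943, the same height as on the stand, with the moments balanced. I'll ease the load and let go.

>>> apply_moves:
  increments:
    - {"grip":0,"linear":[0,0,0.4],"turn":[0,0,0]}
    - {"grip":0,"linear":[0,0,0.4],"turn":[0,0,0]}
    - {"grip":0.15,"linear":[0,0,0.4],"turn":[0,0,0]}
    - {"grip":0.25,"linear":[0,0,0.4],"turn":[0,0,0]}
    - {"grip":0.4,"linear":[0,0,0.4],"turn":[0,0,0]}
    - {"grip":0.5,"linear":[0,0,0.4],"turn":[0,0,0]}
    - {"grip":0.5,"linear":[0,0,0.4],"turn":[0,0,0]}
    - {"grip":0.5,"linear":[0,0,0.4],"turn":[0,0,0]}

```text
time: 21.2
tool_pos: [0.5308, -0.1943, 0.194]
tool_rot: [-3.141, 0.0, -0.127]
contact_force: [-0.3, 0.3, -0.5]
opening: 0.0448
```

```bash
python3 -c "
from h import *
o=observe();print(o['time'],o['tool_pos'],o['tool_rot'],o['contact_force'],o['torque'],o['opening'])
a=read_camera('wrist')[:,:,::-1];cv2.imwrite('pics/w11.png',a)"
```

```text
21.2 [ 0.53078055 -0.19434274  0.1940467 ] [-3.14148929e+00  8.08807985e-05 -1.27305567e-01] [-0.30049682  0.28482658 -0.45803595] [-0.10429895  0.07635585  0.00529795] 0.04484705351636462
```

View pics/w11.png

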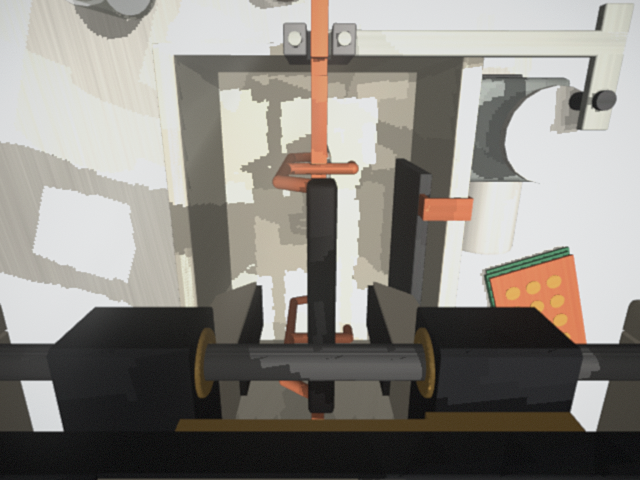

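>>> apply_moves:
  increments:
    - {"grip":0.5,"linear":[0,0,8],"turn":[0,0,0]}
    - {"grip":0.5,"linear":[0,0,25],"turn":[0,0,0]}
    - {"grip":0.5,"linear":[0,0,50],"turn":[0,0,0]}
    - {"grip":0.5,"linear":[0,0,80],"turn":[0,0,0]}
    - {"grip":0.5,"linear":[0,0,110],"turn":[0,0,0]}
    - {"grip":0.5,"linear":[0,20,130],"turn":[0,0,0]}
    - {"grip":0.5,"linear":[0,20,130],"turn":[0,0,0]}
    - {"grip":0.5,"linear":[0,20,130],"turn":[0,0,0]}
    - {"grip":0.5,"linear":[0,20,130],"turn":[0,0,0]}

```text
time: 22.15
tool_pos: [0.5303, -0.1747, 0.3228]
tool_rot: [-3.141, 0.002, -0.127]
contact_force: [0.1, -0.4, 0.3]
opening: 0.0459
```

```bash
python3 -c "
from h import *
o=observe();print(o['time'],o['tool_pos'],o['tool_rot'],o['contact_force'])
M=mats('wrist');np.savez('w12.npz',K=M[0],W=M[1]);a=read_camera('wrist')[:,:,::-1];cv2.imwrite('pics/w12.png',a)
cv2.imwrite('pics/w12c.png',cv2.resize(a[20:320,215:415],None,fx=2,fy=2,interpolation=2))
b=read_camera('scene')[:,:,::-1];cv2.imwrite('pics/s12.png',b);cv2.imwrite('pics/s12c.png',cv2.resize(b[205:320,170:310],None,fx=5,fy=5,interpolation=2))"
```

```text
22.15 [ 0.53032204 -0.17466524  0.32276731] [-3.14116095e+00  2.21844845e-03 -1.27457522e-01] [ 0.10160904 -0.36062478  0.34593389]
```

View pics/w12c.png

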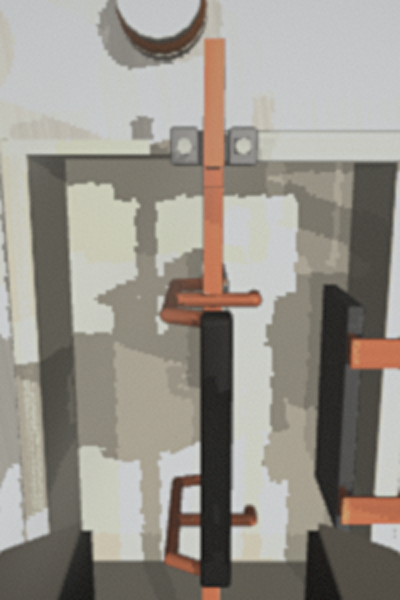

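View pics/s12c.png

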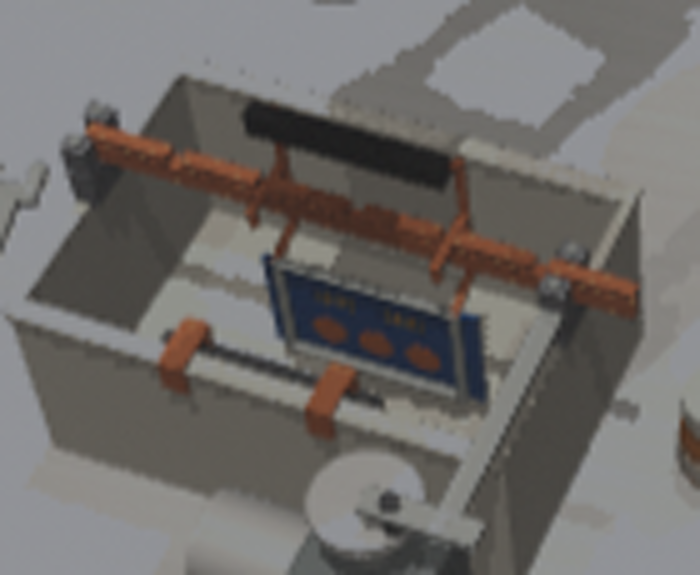

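```bash
python3 - <<'E'
from h import *
np.set_printoptions(precision=4,suppress=True)
d=np.load("w12.npz");W=(d["K"],d["W"])
f=lambda l:np.array(l)/2+[215,20]-.5
r=back(W,f([(214.5,60),(213.5,280)]),.167);h=back(W,f([(217,315),(216,575)]),.223)
print(r,h,h.mean(0))
u=(r[0]-r[1])[:2];u/=np.linalg.norm(u);n=np.array([u[1],-u[0]]);print("handle off rail x",(h[:,:2]-r[0,:2])@n, "yaw",np.degrees(np.arctan2(*u)))
p=np.array([.532,-.1948]);print("along from notch C",(h.mean(0)[:2]-p)@u)
# hooks: bight at z .163 ->
b=back(W,f([(160,300),(258,298),(172,519),(252,517)]),.163);print(b,(b[:,:2]-p)@u,(b[:,:2]-p)@n)
# same check on stand, w4
d=np.load("w4.npz");W=(d["K"],d["W"])
r=back(W,[(316.5,40),(317.5,140)],.167);h=back(W,[(314,165),(315,325)],.223)
u=(r[0]-r[1])[:2];u/=np.linalg.norm(u);n=np.array([u[1],-u[0]]);print("stand: handle off rail x",(h[:,:2]-r[0,:2])@n)
E
```

```text
[[ 0.5503 -0.054   0.167 ]
 [ 0.5398 -0.1361  0.167 ]] [[ 0.5396 -0.1413  0.223 ]
 [ 0.5271 -0.2406  0.223 ]] [ 0.5334 -0.1909  0.223 ]
handle off rail x [0.0004 0.0006] yaw 7.253307541525937
along from notch C 0.004002026697751187
[[ 0.5166 -0.142   0.163 ]
 [ 0.5574 -0.1463  0.163 ]
 [ 0.5079 -0.2412  0.163 ]
 [ 0.5442 -0.2448  0.163 ]] [ 0.0505  0.0513 -0.0491 -0.0481] [-0.022   0.019  -0.018   0.0184]
stand: handle off rail x [-0.0025 -0.0031]
```

View pics/s12.png

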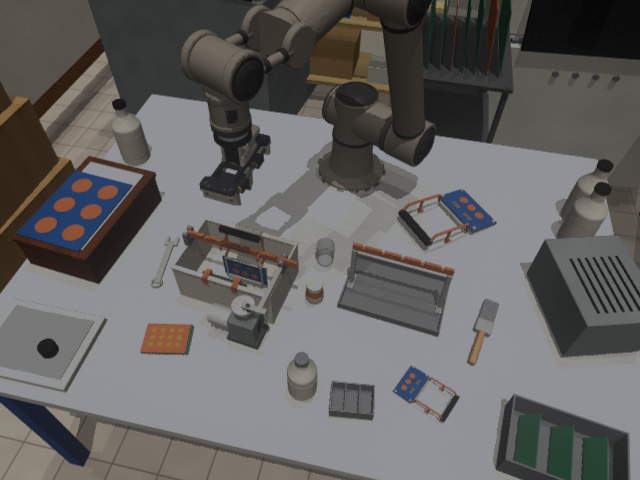

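The handle sits within 1 mm of the rail's line, the hooks are at +51 and -49 mm from mid-notch, and nothing else has moved. Handing in.

```bash
python3 -c "
from cell import *
print(hand_in())"
```

```text
the job is handed in; nothing more can be done
None
```

The rack now hangs on the cell's notched rail with both hooks down in the notches and the tips on the motor side. I handed it in with about 22 s on the clock. I lifted it off the drip stand by its handle, took it off stems first, carried it over level and lowered it onto the rail with about 6 N. It slid roughly 9 mm along before the hooks dropped in, and I let go once they were on the notch floor.

**Checks that agreed:**
- **Seating height:** with the hooks bearing on the notch floor, the tool was at z = 0.1943 m, against 0.1944 m when the rack hung on the stand. The moments were balanced.
- **Position:** after release, the wrist picture puts the handle within 1 mm of the rail's line. The hooks are about +51 and -49 mm from the mid-rail notch.
- **Load on the cell:** the highest reading was about 10 N, well under the 30 N limit.
- **Surroundings:** in the last scene picture the other things on the bench look unmoved, and the gripper is clear of the rack.

**Checks that disagreed or were less certain:**
- **Hook direction:** my first reading of the scene camera suggested the tips faced the robot. The closer wrist view showed the opposite, and I worked from that.
- **Handle shift on release:** the handle moved a few mm in +x when I let go, as the rack settled to hang freely. The same check on the stand, before I picked it up, had read about -3 mm.
- **Position along the rail:** measured from the handle alone, the rack sits about 4 mm further along than the hooks show. I trusted the hooks and the seating height.

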